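# Put four mixed-up reagents back on their own base plates

## Task

The four reagents stand on each other's base plates. Put each upright in the middle of its own: the tall bottle on the round plate, the wide low jar on the square plate, the medium bottle on the triangular plate and the small dropper bottle on the oblong plate; the six-sided mat is free to park one on the way. Do not knock any of them over at any time, and leave the closed tip box where it stands.

Things in the scene. Friction and masses are not known exactly. Their poses are not given: they have to be found in the camera images.
- tall_bottle: the tallest bottle: slim, round, 50 mm diameter up to 112 mm, then a narrower neck and cap (30 mm diameter, from 120 mm to the top at 148 mm); about 0.2 kg. Loose, closed. The origin is the centre of its underside, z up along its axis. It starts upright, near the middle of a wrong plate.
- wide_jar: the low wide jar: round, 62 mm diameter, 60 mm high, straight sides with a broad screw lid; about 0.11 kg. Loose, closed. The origin is the centre of its underside, z up along its axis. It starts upright, near the middle of a wrong plate.
- medium_bottle: the medium bottle: round, 46 mm diameter up to 62 mm, then a narrower cap (32 mm diameter, from 72 mm to the top at 96 mm); about 0.07 kg. Loose, closed. The origin is the centre of its underside, z up along its axis. It starts upright, near the middle of a wrong plate.
- dropper_bottle: the smallest, slimmest bottle: round, 32 mm diameter up to 45 mm, then a narrow cap (20 mm diameter, from 51 mm to the top at 76 mm); about 0.03 kg. Loose, closed. The origin is the centre of its underside, z up along its axis. It starts upright, near the middle of a wrong plate.
- round_plate: flat round metal base plate, 100 mm diameter; home of the tall bottle. Fixed to the worktop. The origin is the centre of its underside (on the worktop), z up; its flat top is 6 mm above. A bottle belongs upright in the middle of it.
- square_plate: flat square metal base plate, 94 x 94 mm; home of the wide jar. Fixed to the worktop. The origin is the centre of its underside (on the worktop), z up; its flat top is 6 mm above. A bottle belongs upright in the middle of it.
- triangular_plate: flat triangular metal base plate with rounded corners (corners 66 mm from the centre, sides 38 mm from it); home of the medium bottle. Fixed to the worktop. The origin is the centre of its underside (on the worktop), z up; its flat top is 6 mm above. A bottle belongs upright in the middle of it.
- oblong_plate: flat oblong metal base plate, 72 mm (its x axis) by 130 mm (its y axis); home of the dropper bottle. Fixed to the worktop. The origin is the centre of its underside (on the worktop), z up; its flat top is 6 mm above. A bottle belongs upright in the middle of it.
- parking_mat: flat six-sided rubber mat, 104 mm over the corners, empty at the start: a free spot to park a bottle on the way. Fixed to the worktop. The origin is the centre of its underside (on the worktop), z up; its flat top is 6 mm above.
- tip_box: bystander: closed box of pipette tips, 95 mm (x axis) by 124 mm (y axis), 76 mm high, loose, 0.25 kg; the origin is the centre of its underside. Not to be shifted. Plates, mat and box stand at least 130 mm apart, centre to centre. Nothing else within 100 mm of the centre of a plate or the mat is higher than 20 mm.
There are look-alikes about, which are no part of the job. There is more than one size of the wide_jar; the one meant has the size given above.

How it is judged:
By the outcome, as a careful person would: the job done as asked, in the order asked, and still so for the second after the job is handed in, with the robot touching nothing.
It also fails if it takes over 144 s, if anything falls off the work surface, if the arm or the gripper's body presses on something with over 40 N, if the wrist force passes 120 N, or if a joint passes its speed limit or range.

## Robot

A 6-joint arm with a two-finger parallel gripper is mounted at the origin on a cart in front of the work surface, level with it; the furniture and walls round the work are solid. World frame = base frame: x ahead of the robot, y to its left, z up, the work surface at z = 0. Lengths are in m, angles in rad, forces in N, time in s.
With the tool pointing down it reaches from about 0.25 to 0.725 m from the base axis. Payload 4 kg.
Tool frame: the origin (TCP) lies at the very end of the fingers, on their centre line; the grasp point (between the pads) lies 19 mm behind it; z points along the fingers, y is the direction in which the jaws open and shut (so a half turn about z gives the same grasp; the last joint's range is limited). The gripper opens to 85 mm and grips with 20 to 120 N. Pads are 22 mm wide; open, the fingers measure 114 mm over their backs; the gripper's body (76 mm by 85 mm) begins 54 mm behind the grasp point. The pads swing forward as they close: fully open they stand 13 mm farther back than shut.
Start: joints at [-1.101, 0.241, 0.005, 1.335, 0, 1.571], TCP at [0.226, -0.446, 0.205] pointing down, gripper open.
Joint ranges: [-2.72, 2.72], [-1.05, 1.87], [-1.09, 1.28], [-1.99, 2.15], [-1.42, 1.44], [-3.14, 3.14]. Speed limits (rad/s): [2.79, 2.79, 3.14, 3.14, 3.14, 3.14].

## Interface

Orientations are given as a unit quaternion [x, y, z, w].
In Python, from workcell import bot, camera gives the robot as it stands. The module is installed in compiled form; this text tells all that it offers.
- The arm moves only by the tool send_rows, never from a script. Its argument "deltas" is a list of rows, each an object with "grip": the opening, from 0 (shut) to 1 (fully open); "translation": the shift along the tool's x, y, z in m, a list of three; "twist": the turn, a rotation vector about the tool's x, y, z in degrees, a list of three. A call has 1 to 5 rows; each row is the pose to reach, as a shift and turn from the pose measured when the call began, along the tool's axes at that moment; what a row does not reach only later rows make up. A row lasts 1/8 s, in which the tool goes at most 62.5 mm and 10.7 degrees, less where a joint would pass 70% of its speed; a pose out of reach is approached as far as the arm can. A call with a gripper value outside its range is refused whole. The fingers move at their own pace and stop on an object; the grip force is fixed at half the most. Time passes only in rows, so rows that repeat a pose let the fingers close. It gives the time, the measured TCP pose, the force and the opening at its end, in the units of the state.
- bot.get_obs(): the state, without advancing time (a new reading comes with each control period).
- camera(name): name is "scene" or "top"; returns a dict with "color" (480x640x3 uint8, blue, green, red), "intrinsics" (3x3 intrinsics, pixels), "k1" (the pictures are not rectified: a ray, as slopes to the right and down, at radius r is drawn at 1 + k1 r^2 times it, then the intrinsics apply), "xyz" and "rotation" of the camera in the world. Camera axes: x right, y down, z forward; pixel columns grow to the right and rows downward; lengths in m; the calibration is good to about 2 mm. A picture is of the moment at which its call begins. There is no depth.
- bot.job_done(): hands the job in, once; it reports no verdict.
The state is a dict: "clock": time; "joint_pos": joint angles; "joint_vel": joint speeds; "tau": joint torques, N m; "eef_pos": TCP position; "tool_rot": TCP orientation; "ft_force": force on the tool from outside, world axes, zero at the start; "ft_torque": the same for the moment, N m; "grip_width": finger opening in m.
Only numpy, scipy, OpenCV 4.12 (cv2) and the standard library are available. Lean on these libraries where they do the work, as an engineer would, in place of code of your own. Each camera call takes 0.05 s, during which the arm holds its last target.

## Working session

There is one attempt and no reset: what is moved stays moved. The work goes in short steps, Python scripts to look and compute and a tool call to move; the robot and the scene stay as the last step left them, time stands still between calls to the robot, and variables do not carry over. Pictures are saved under pics/ and viewed, and the job is handed in when it is done.

Besides the shell and the picture viewer there is one more tool, called in YAML: its name, and indented under it one key for each argument. send_rows: Moves the arm, as the interface text tells. Its arguments: {"type":"object","properties":{"deltas":{"type":"array","items":{"type":"object","properties":{"grip":{"type":"number"},"translation":{"type":"array","items":{"type":"number"}},"twist":{"type":"array","items":{"type":"number"}}}}}},"required":["deltas"]}

```bash
mkdir -p pics; python3 - <<'E'
from workcell import bot,camera
import cv2,json
for n in("scene","top"):
    c=camera(n); cv2.imwrite(f"pics/{n}0.png",c["color"]); print(n,c["intrinsics"],c["k1"],c["xyz"],c["rotation"])
o=bot.get_obs();print(o)
E
```

```text
scene [[617.05570137   0.         319.57380176]
 [  0.         617.05570137 242.03878159]
 [  0.           0.           1.        ]] -0.20650310739526453 [-0.19103561  0.89119849  0.88802808] [-0.33057982  0.83936701 -0.4011715   0.15887552]
top [[458.67373847   0.         320.73157324]
 [  0.         458.67373847 246.1906268 ]
 [  0.           0.           1.        ]] 0.02352809321960844 [0.35707051 0.11952068 0.99338298] [-0.69651612  0.7113379  -0.06233664  0.07055373]
{'clock': 0.1, 'joint_pos': array([-1.10097458e+00,  2.41353001e-01,  3.86883278e-03,  1.33521391e+00,
        5.69101293e-06,  1.57075621e+00]), 'joint_vel': array([ 9.65837945e-04,  8.98273960e-04,  1.71839724e-03,  1.88599422e-05,
       -1.26185536e-03,  1.52240414e-04]), 'tau': array([ 3.90053481e-05, -3.73138654e+01,  2.53009236e+01,  1.08774725e-02,
        3.31107037e-05, -1.53271981e-05]), 'eef_pos': array([ 0.22608589, -0.44527325,  0.20389814]), 'tool_rot': array([ 9.72529981e-01,  2.32775710e-01, -2.18536805e-04, -9.25428357e-04]), 'ft_force': array([-0.5623968 , -0.21123516, -0.06174622]), 'ft_torque': array([-0.00832587, -0.03491687, -0.01774715]), 'grip_width': 0.08518425025077957}
```

View pics/scene0.png

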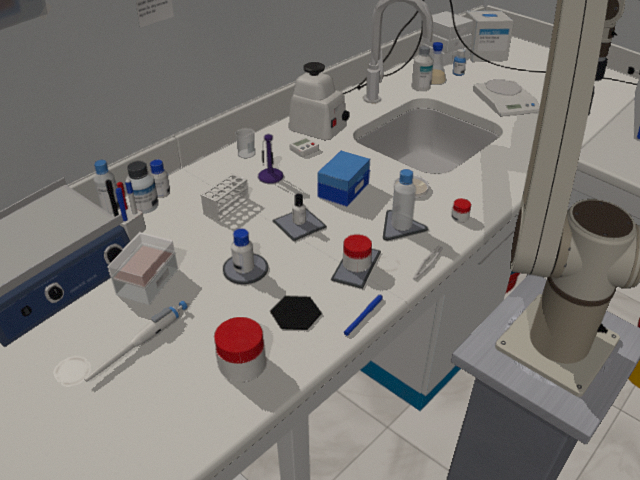

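View pics/top0.png

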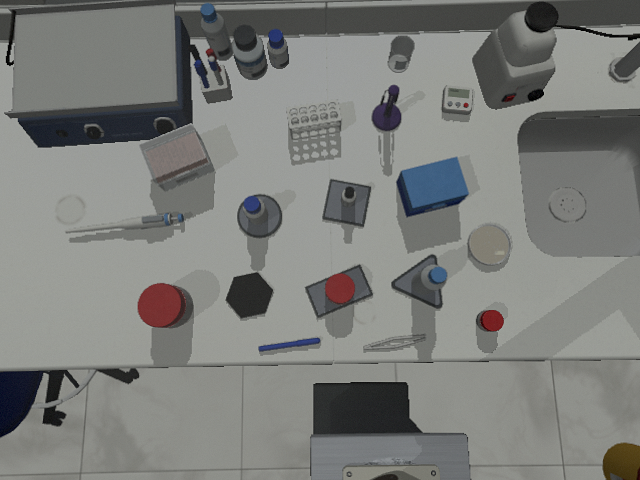

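The top picture shows the plates: round (260,215), square (347,202), triangle (422,281), oblong (339,291) and mat (249,295). There are three red-lidded jars: a large one at (162,305), one on the oblong plate at (340,288) and a small one at (490,321). I'll build the helpers, measure, and confirm the jar in a crop.

```bash
cat > h.py <<'E'
import numpy as np,cv2
from scipy.spatial.transform import Rotation as R
from workcell import bot,camera
def grab(n,f=None):
    c=camera(n)
    if f: cv2.imwrite("pics/"+f,c["color"])
    return c
def proj(c,P):
    P=np.atleast_2d(P);q=(P-c["xyz"])@R.from_quat(c["rotation"]).as_matrix()
    s=q[:,:2]/q[:,2:];r2=(s**2).sum(1,keepdims=True);s=s*(1+c["k1"]*r2)
    K=c["intrinsics"];return s*[K[0,0],K[1,1]]+[K[0,2],K[1,2]]
def ray(c,uv):
    uv=np.atleast_2d(uv).astype(float);K=c["intrinsics"]
    d=(uv-[K[0,2],K[1,2]])/[K[0,0],K[1,1]];s=d.copy()
    for _ in range(30): s=d/(1+c["k1"]*(s**2).sum(1,keepdims=True))
    return np.c_[s,np.ones(len(s))]@R.from_quat(c["rotation"]).as_matrix().T
def onz(c,uv,z):
    v=ray(c,uv);t=(z-c["xyz"][2])/v[:,2];return c["xyz"]+v*t[:,None]
E
python3 - <<'E'
from h import *
c=grab("top");s=grab("scene")
im=c["color"]
k=im[165:325,220:460]; cv2.imwrite("pics/topc.png",cv2.resize(k,None,fx=3.33,fy=3.33,interpolation=cv2.INTER_CUBIC))
k=s["color"][160:340,210:450]; cv2.imwrite("pics/scc.png",cv2.resize(k,None,fx=3.3,fy=3.3,interpolation=cv2.INTER_CUBIC))
for n,uv,z in [("round",(260,215),6),("square",(347,202),6),("tri",(422,281),6),("obl",(339,291),6),("mat",(249,295),6),("tip",(432,186),76),("jarbig",(162,305),60),("jarmid",(340,288),66),("jarsm",(490,321),60)]:
    print(n,onz(c,uv,z/1e3).round(3))
E
```

```text
round [[0.619 0.263 0.006]]
square [[0.644 0.069 0.006]]
tri [[ 0.464 -0.087  0.006]]
obl [[0.446 0.092 0.006]]
mat [[0.442 0.286 0.006]]
tip [[ 0.654 -0.105  0.076]]
jarbig [[0.421 0.452 0.06 ]]
jarmid [[0.447 0.091 0.066]]
jarsm [[ 0.376 -0.206  0.06 ]]
```

View pics/topc.png

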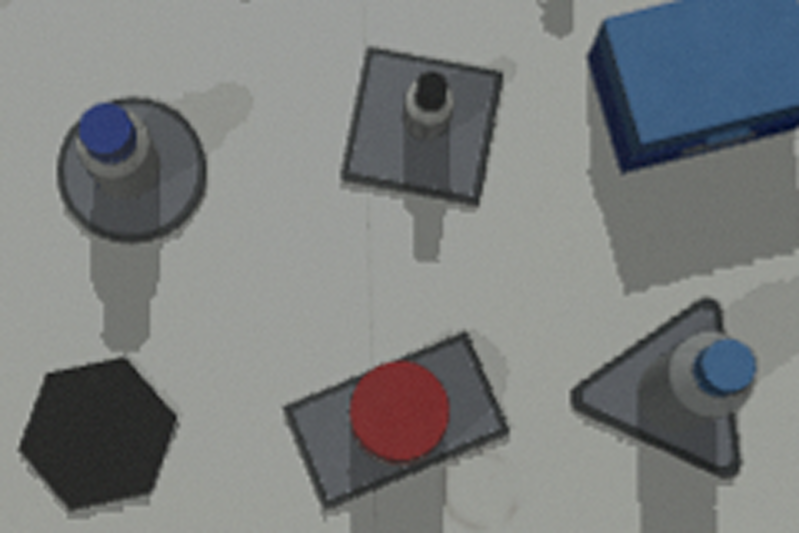

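View pics/scc.png

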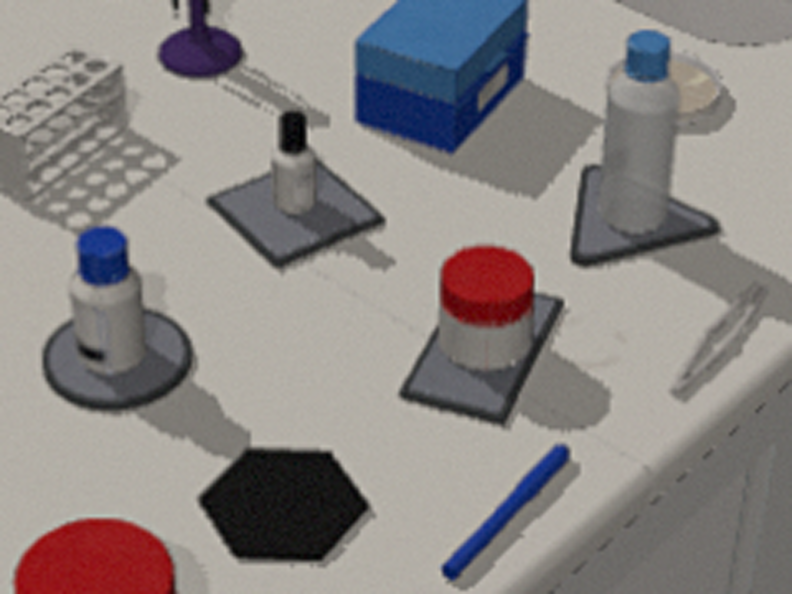

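```bash
cat > m.py <<'E'
from h import *
c=grab("top");s=grab("scene")
T=lambda p:(np.array(p,float)+.5)/3.33-.5+[220,165]
S=lambda p:(np.array(p,float)+.5)/3.3-.5+[210,160]
for n,p,q,z in [("round",(132.5,169),(117,357.5),6),("square",np.mean([(368,47),(502,72),(477,205),(343,181)],0),np.mean([(209,201),(319,157),(384,218),(281,266)],0),6),("tri",(672,391),None,6),("obl",np.mean([(466,333),(509,432),(329,510),(285,407)],0),None,6),
 ("mat",np.mean([(130,357),(178,419),(150,491),(70,511),(20,448),(47,374)],0),np.mean([(248,450),(333,452),(368,506),(327,560),(240,558),(200,502)],0),6),
 ("jar",(399.5,411),(487,275),66),("med",(107,131),(102,242),102),("tall",(725,366),(649,46),154),("drop",(432,91),(294,119),82)]:
    print(n,onz(c,T(p),z/1e3).round(4)[0,:2], "" if q is None else onz(s,S(q),z/1e3).round(4)[0,:2])
E
python3 m.py
```

```text
round [0.618 0.264] [0.6137 0.2682]
square [0.643  0.0697] [0.6383 0.0726]
tri [ 0.4619 -0.0858] 
obl [0.4465 0.092 ] 
mat [0.4423 0.2846] [0.4372 0.2884]
jar [0.4468 0.0921] [0.445  0.0947]
med [0.6167 0.2655] [0.6156 0.2691]
tall [ 0.4594 -0.0849] [ 0.4552 -0.0809]
drop [0.6435 0.067 ] [0.6429 0.0698]
```

send_rows:
  deltas:
    - {"grip":1,"translation":[0,0,-0.02],"twist":[0,0,-10]}
    - {"grip":1,"translation":[0,0,-0.04],"twist":[0,0,-20]}
    - {"grip":1,"translation":[0,0,-0.06],"twist":[0,0,-30]}
    - {"grip":1,"translation":[0,0,-0.06],"twist":[0,0,-40]}
    - {"grip":1,"translation":[0,0,-0.06],"twist":[0,0,-50]}

```text
clock: 0.92
eef_pos: [0.2263, -0.4458, 0.2647]
tool_rot: [0.781, 0.624, 0.0, -0.0]
ft_force: [0.2, -0.2, -0.9]
grip_width: 0.0853
```

```bash
cat >> h.py <<'E'
def to(x,y,z,yaw=90):
    o=bot.get_obs();r=R.from_quat(o["tool_rot"])
    t=R.from_euler('z',yaw,degrees=True)*R.from_euler('x',180,degrees=True)
    print("t",o["clock"],"pos",o["eef_pos"].round(4),"w",round(o["grip_width"],4),"F",o["ft_force"].round(1),"j",o["joint_pos"].round(2))
    print("D",r.inv().apply(np.array([x,y,z])-o["eef_pos"]).round(4),"twist",(r.inv()*t).as_rotvec(degrees=True).round(2))
E
python3 -c "
from h import *
to(.616,.267,.25)"
```

```text
t 0.925 pos [ 0.2263 -0.4458  0.2647] w 0.0853 F [ 0.2 -0.2 -0.9] j [-1.1   0.22  0.14  1.49 -0.    0.69]
D [0.7812 0.2227 0.0147] twist [-1.000e-02 -1.000e-02 -1.275e+01]
```

send_rows:
  deltas:
    - {"grip":1,"translation":[0.05,0.014,0],"twist":[0,0,-6]}
    - {"grip":1,"translation":[0.1,0.028,0],"twist":[0,0,-12.75]}
    - {"grip":1,"translation":[0.15,0.043,0],"twist":[0,0,-12.75]}
    - {"grip":1,"translation":[0.2,0.057,0],"twist":[0,0,-12.75]}
    - {"grip":1,"translation":[0.25,0.071,0],"twist":[0,0,-12.75]}

```text
clock: 1.55
eef_pos: [0.3513, -0.2162, 0.2649]
tool_rot: [0.707, 0.707, 0.0, 0.0]
ft_force: [1.6, 0.0, 0.7]
grip_width: 0.0854
```

```bash
python3 -c "
from h import *
to(.616,.267,.25)"
```

```text
t 1.55 pos [ 0.3513 -0.2162  0.2649] w 0.0854 F [1.6 0.  0.7] j [-0.55  0.05 -0.07  1.45  0.    1.02]
D [0.4833 0.2644 0.0149] twist [ 0.03  0.01 -0.02]
```

send_rows:
  deltas:
    - {"grip":1,"translation":[0.05,0.027,0],"twist":[0,0,0]}
    - {"grip":1,"translation":[0.1,0.055,0],"twist":[0,0,0]}
    - {"grip":1,"translation":[0.15,0.082,0],"twist":[0,0,0]}
    - {"grip":1,"translation":[0.2,0.109,0],"twist":[0,0,0]}
    - {"grip":1,"translation":[0.25,0.137,0],"twist":[0,0,0]}

```text
clock: 2.17
eef_pos: [0.4891, 0.0356, 0.265]
tool_rot: [0.707, 0.707, 0.0, 0.001]
ft_force: [0.4, -0.6, 0.1]
grip_width: 0.0854
```

send_rows:
  deltas:
    - {"grip":1,"translation":[0.05,0.027,0],"twist":[0,0,0]}
    - {"grip":1,"translation":[0.1,0.055,0.02],"twist":[0,0,0]}
    - {"grip":1,"translation":[0.15,0.082,0.04],"twist":[0,0,0]}
    - {"grip":1,"translation":[0.2,0.109,0.06],"twist":[0,0,0]}
    - {"grip":1,"translation":[0.235,0.128,0.08],"twist":[0,0,0]}

```text
clock: 2.8
eef_pos: [0.6178, 0.2729, 0.1836]
tool_rot: [0.707, 0.708, 0.0, 0.0]
ft_force: [0.8, -0.1, -0.3]
grip_width: 0.0855
```

```bash
python3 -c "
from h import *
to(.616,.267,.065)"
```

```text
t 2.8 pos [0.6178 0.2729 0.1836] w 0.0855 F [ 0.8 -0.1 -0.3] j [ 0.42  0.62  0.52  1.48 -0.    1.99]
D [-0.0059 -0.0019  0.1186] twist [0.04 0.03 0.08]
```

send_rows:
  deltas:
    - {"grip":1,"translation":[-0.006,-0.002,0.02],"twist":[0,0,0]}
    - {"grip":1,"translation":[-0.006,-0.002,0.05],"twist":[0,0,0]}
    - {"grip":1,"translation":[-0.006,-0.002,0.07],"twist":[0,0,0]}
    - {"grip":1,"translation":[-0.006,-0.002,0.07],"twist":[0,0,0]}

```text
clock: 3.3
eef_pos: [0.6142, 0.2662, 0.111]
tool_rot: [0.707, 0.708, -0.002, -0.001]
ft_force: [-0.7, 0.6, 0.4]
grip_width: 0.0854
```

```bash
python3 - <<'E'
from h import *
to(.616,.267,.065)
c=grab("top");s=grab("scene")
a=cv2.resize(c["color"][150:270,180:320],(560,480),interpolation=cv2.INTER_CUBIC)
b=cv2.resize(s["color"][180:300,180:300],(480,480),interpolation=cv2.INTER_CUBIC)
cv2.imwrite("pics/a1.png",np.hstack([a[:, 120:440],b]))
p=bot.get_obs()["eef_pos"];print(proj(c,p),proj(s,p))
E
```

```text
t 3.3 pos [0.6142 0.2662 0.111 ] w 0.0854 F [-0.7  0.6  0.4] j [ 0.41  0.63  0.37  1.31 -0.    1.98]
D [0.0009 0.002  0.046 ] twist [-0.23  0.15  0.08]
[[250.06248587 202.62053441]] [[240.725034   227.82929148]]
```

View pics/a1.png

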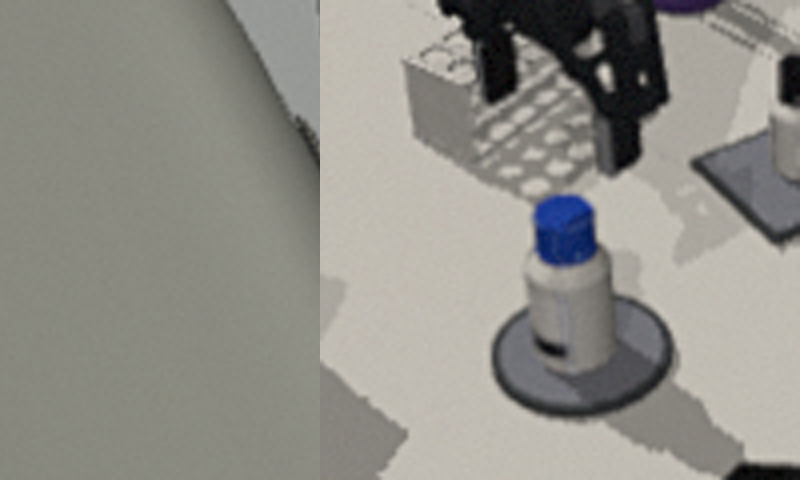

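send_rows:
  deltas:
    - {"grip":1,"translation":[0.001,0.002,0.015],"twist":[-0.2,0.15,0]}
    - {"grip":1,"translation":[0.001,0.002,0.03],"twist":[-0.2,0.15,0]}
    - {"grip":1,"translation":[0.001,0.002,0.045],"twist":[-0.2,0.15,0]}
    - {"grip":1,"translation":[0.001,0.002,0.047],"twist":[-0.2,0.15,0]}
    - {"grip":0.5,"translation":[0.001,0.002,0.047],"twist":[-0.2,0.15,0]}

```text
clock: 4.03
eef_pos: [0.618, 0.2679, 0.0667]
tool_rot: [0.707, 0.708, 0.002, 0.001]
ft_force: [1.5, -0.5, 0.1]
grip_width: 0.0698
```

send_rows:
  deltas:
    - {"grip":0.3,"translation":[0,0,0],"twist":[0,0,0]}
    - {"grip":0,"translation":[0,0,0],"twist":[0,0,0]}
    - {"grip":0,"translation":[0,0,0],"twist":[0,0,0]}
    - {"grip":0,"translation":[0,0,0],"twist":[0,0,0]}

```text
clock: 4.53
eef_pos: [0.6186, 0.2684, 0.0678]
tool_rot: [0.707, 0.708, 0.003, 0.001]
ft_force: [1.2, 1.0, 4.8]
grip_width: 0.0295
```

```bash
python3 - <<'E'
from h import *
to(.440,.2865,.12)
s=grab("scene")
cv2.imwrite("pics/a2.png",cv2.resize(s["color"][160:300,160:320],(640,560),interpolation=cv2.INTER_CUBIC))
E
```

```text
t 4.525 pos [0.6186 0.2684 0.0678] w 0.0295 F [1.2 1.  4.8] j [0.41 0.66 0.3  1.2  0.   1.98]
D [ 0.0186 -0.1783 -0.0532] twist [ 0.33 -0.18  0.08]
```

View pics/a2.png

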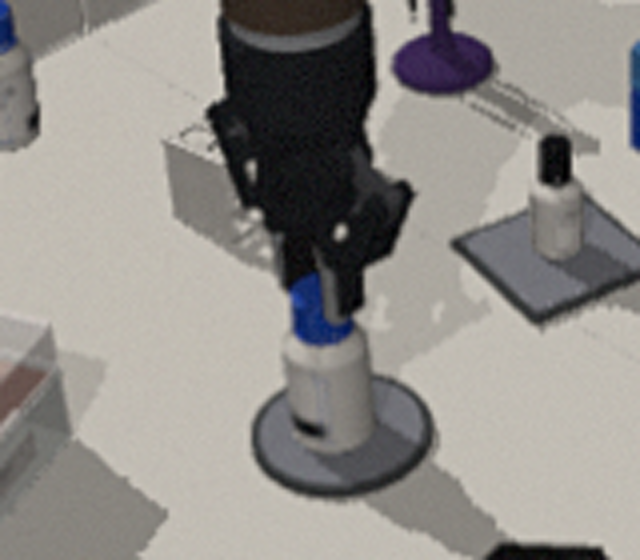

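send_rows:
  deltas:
    - {"grip":0,"translation":[0,0,-0.015],"twist":[0,0,0]}
    - {"grip":0,"translation":[0,0,-0.035],"twist":[0,0,0]}
    - {"grip":0,"translation":[0.004,-0.03,-0.05],"twist":[0,0,0]}
    - {"grip":0,"translation":[0.008,-0.07,-0.05],"twist":[0,0,0]}
    - {"grip":0,"translation":[0.012,-0.11,-0.05],"twist":[0,0,0]}

```text
clock: 5.2
eef_pos: [0.5074, 0.28, 0.1178]
tool_rot: [0.707, 0.707, 0.003, 0.001]
ft_force: [-0.5, 0.4, -0.4]
grip_width: 0.0291
```

```bash
python3 - <<'E'
from h import *
to(.440,.2865,.069)
E
```

```text
t 5.2 pos [0.5074 0.28   0.1178] w 0.0291 F [-0.5  0.4 -0.4] j [ 0.5   0.44  0.06  1.18 -0.    2.07]
D [ 0.0065 -0.0677  0.0484] twist [ 0.35 -0.18  0.05]
```

send_rows:
  deltas:
    - {"grip":0,"translation":[0.003,-0.035,0],"twist":[0,0,0]}
    - {"grip":0,"translation":[0.0065,-0.068,0],"twist":[0.3,-0.2,0]}
    - {"grip":0,"translation":[0.0065,-0.068,0.02],"twist":[0.3,-0.2,0]}
    - {"grip":0,"translation":[0.0065,-0.068,0.035],"twist":[0.3,-0.2,0]}
    - {"grip":0,"translation":[0.0065,-0.068,0.042],"twist":[0.3,-0.2,0]}

```text
clock: 5.82
eef_pos: [0.4393, 0.2861, 0.0744]
tool_rot: [0.707, 0.707, -0.001, 0.0]
ft_force: [-0.0, 0.2, -0.0]
grip_width: 0.0291
```

send_rows:
  deltas:
    - {"grip":0,"translation":[0,0,0.003],"twist":[0,0,0]}
    - {"grip":0,"translation":[0,0,0.006],"twist":[0,0,0]}
    - {"grip":0,"translation":[0,0,0.006],"twist":[0,0,0]}

```text
clock: 6.2
eef_pos: [0.4395, 0.286, 0.0684]
tool_rot: [0.707, 0.707, -0.001, 0.0]
ft_force: [0.0, -0.2, -1.2]
grip_width: 0.0294
```

```bash
python3 - <<'E'
from h import *
to(.440,.2865,.068)
s=grab("scene")
cv2.imwrite("pics/a3.png",cv2.resize(s["color"][200:360,200:380],(720,640),interpolation=cv2.INTER_CUBIC)[:600])
E
```

```text
t 6.2 pos [0.4395 0.286  0.0684] w 0.0294 F [ 0.  -0.2 -1.2] j [ 0.58  0.39 -0.16  1.02 -0.    2.15]
D [0.0005 0.0005 0.0004] twist [-0.03  0.08  0.02]
```

View pics/a3.png

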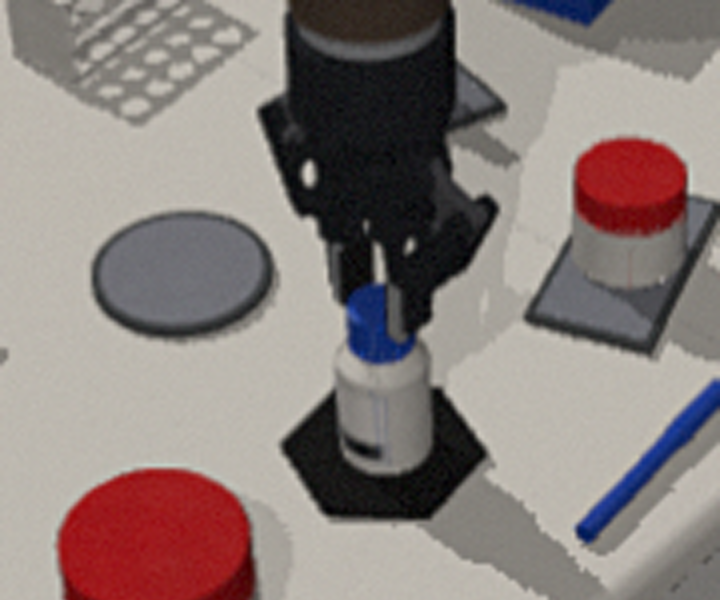

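The medium bottle hangs upright over the mat centre (crop 380,440). I'll settle it and release.

send_rows:
  deltas:
    - {"grip":0,"translation":[0,0,0.0015],"twist":[0,0,0]}
    - {"grip":0,"translation":[0,0,0.0015],"twist":[0,0,0]}
    - {"grip":0.6,"translation":[0,0,0.001],"twist":[0,0,0]}
    - {"grip":1,"translation":[0,0,0.001],"twist":[0,0,0]}
    - {"grip":1,"translation":[0,0,0.0],"twist":[0,0,0]}

```text
clock: 6.88
eef_pos: [0.4394, 0.2859, 0.0684]
tool_rot: [0.707, 0.707, -0.001, 0.0]
ft_force: [0.8, 0.1, -0.6]
grip_width: 0.0821
```

send_rows:
  deltas:
    - {"grip":1,"translation":[0,0,0],"twist":[0,0,0]}
    - {"grip":1,"translation":[0,0,-0.04],"twist":[0,0,0]}
    - {"grip":1,"translation":[0,0,-0.09],"twist":[0,0,0]}
    - {"grip":1,"translation":[-0.02,0,-0.13],"twist":[0,0,0]}
    - {"grip":1,"translation":[-0.07,0,-0.15],"twist":[0,0,0]}

```text
clock: 7.5
eef_pos: [0.4409, 0.2173, 0.221]
tool_rot: [0.706, 0.708, 0.002, 0.001]
ft_force: [1.0, 0.2, -0.5]
grip_width: 0.0855
```

```bash
python3 - <<'E'
from h import *
to(.457,-.083,.22)
s=grab("top","t1.png")
E
```

```text
t 7.5 pos [0.4409 0.2173 0.221 ] w 0.0855 F [ 1.   0.2 -0.5] j [ 0.46  0.21  0.01  1.37 -0.    2.03]
D [-0.3004  0.015   0.0009] twist [ 0.21 -0.04  0.22]
```

View pics/t1.png

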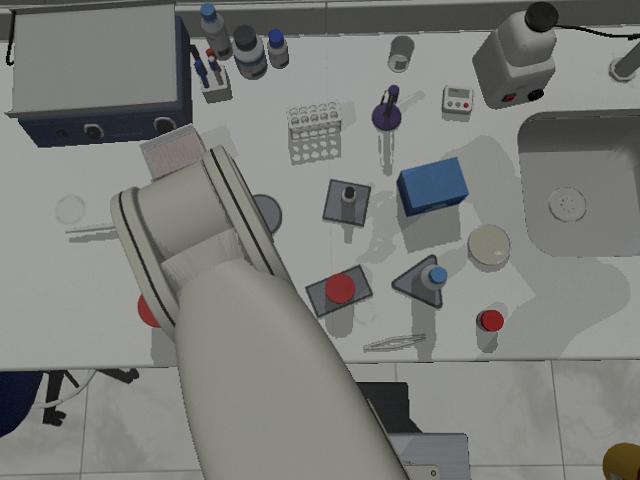

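send_rows:
  deltas:
    - {"grip":1,"translation":[-0.05,0.003,0],"twist":[0,0,0]}
    - {"grip":1,"translation":[-0.1,0.006,0],"twist":[0,0,0]}
    - {"grip":1,"translation":[-0.15,0.009,0],"twist":[0,0,0]}
    - {"grip":1,"translation":[-0.2,0.012,0],"twist":[0,0,0]}
    - {"grip":1,"translation":[-0.25,0.015,0],"twist":[0,0,0.2]}

```text
clock: 8.18
eef_pos: [0.4551, -0.0402, 0.2239]
tool_rot: [0.709, 0.705, 0.001, 0.003]
ft_force: [1.2, 0.5, 0.3]
grip_width: 0.0855
```

send_rows:
  deltas:
    - {"grip":1,"translation":[-0.03,0,0],"twist":[0,0,0]}
    - {"grip":1,"translation":[-0.05,0,0],"twist":[0,0,0]}
    - {"grip":1,"translation":[-0.05,0,0.02],"twist":[0,0,0]}
    - {"grip":1,"translation":[-0.05,0,0.045],"twist":[0,0,0]}

```text
clock: 8.68
eef_pos: [0.4555, -0.0909, 0.1789]
tool_rot: [0.71, 0.705, 0.001, 0.004]
ft_force: [-0.3, -0.8, -0.4]
grip_width: 0.0853
```

```bash
python3 - <<'E'
from h import *
to(.457,-.083,.115)
s=grab("scene")
cv2.imwrite("pics/a4.png",cv2.resize(s["color"][100:260,320:500],(720,640),interpolation=cv2.INTER_CUBIC)[:600])
c=grab("top");cv2.imwrite("pics/t4.png",c["color"])
E
```

```text
t 8.675 pos [ 0.4555 -0.0909  0.1789] w 0.0853 F [-0.3 -0.8 -0.4] j [-0.2   0.18 -0.14  1.24 -0.    1.38]
D [0.0082 0.001  0.0639] twist [ 0.41  0.2  -0.4 ]
```

View pics/a4.png

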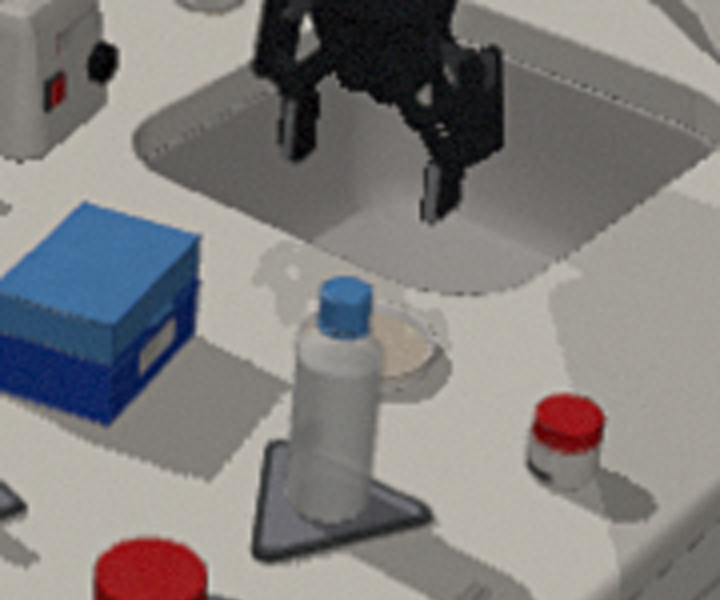

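View pics/t4.png

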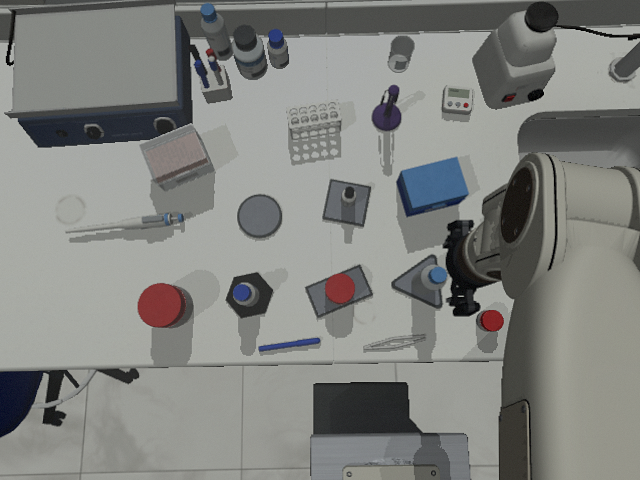

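```bash
python3 - <<'E'
from h import *
to(.457,-.083,.115)
s=grab("scene");c=grab("top")
p=bot.get_obs()["eef_pos"]
for q in (p,p+[.0426,0,.013],p+[-.0426,0,.013]):
    a=proj(c,q)[0];b=proj(s,q)[0];print(a,b,(b-[320,100])*4)
cv2.imwrite("pics/t5.png",cv2.resize(c["color"][210:330,380:540],(800,600),interpolation=cv2.INTER_CUBIC))
E
```

```text
t 8.775 pos [ 0.4529 -0.0901  0.1765] w 0.0855 F [-0.7 -0.8  0.2] j [-0.19  0.18 -0.15  1.24 -0.    1.38]
D [0.0073 0.0041 0.0615] twist [-0.01  0.12 -0.36]
[443.93286617 275.26935338] [409.93175903 162.37223303] [359.7270361 249.4889321]
[444.0732657  250.36939061] [394.97303847 150.45523139] [299.89215386 201.82092555]
[447.57092624 298.81017541] [426.35131784 164.39873889] [425.40527136 257.59495555]
```

View pics/t5.png

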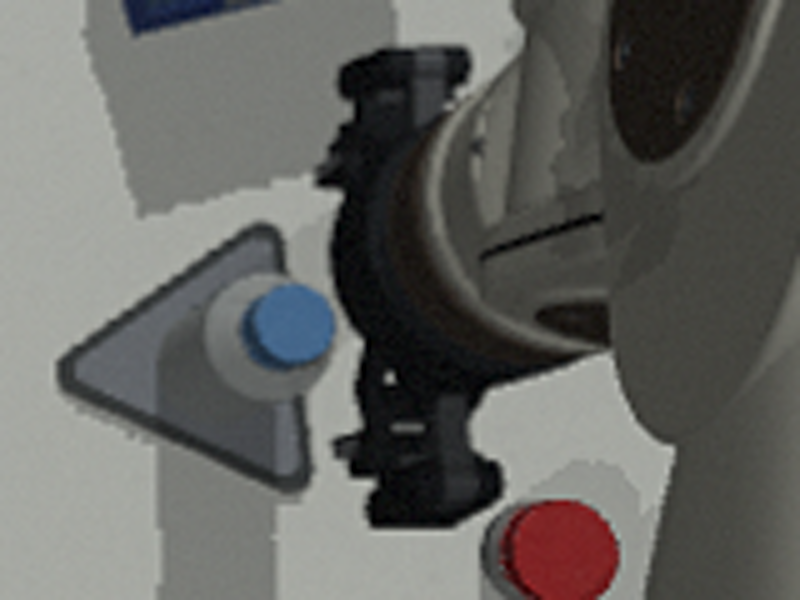

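```bash
python3 - <<'E'
from h import *
s=grab("scene")
p=np.array([.4555,-.0909,.1789])
for dz in (0,.013,.02,.03,.04):
    a=[(proj(s,p+[sx*.0426,.011,dz])[0]-[320,100])*4 for sx in(1,-1)]
    print("open",dz,np.round(a))
p=np.array([.4395,.286,.0684])
for dz in (0,.005,.01,.02,.03):
    a=[(proj(s,p+[sx*.015,.011,dz])[0]-[200,200])*4 for sx in(1,-1)]
    print("shut",dz,np.round(a))
for z in(.078,.102): print(np.round((proj(s,[.4395,.286,z])[0]-[200,200])*4))
cv2.imwrite("pics/a5.png",cv2.resize(s["color"][80:200,350:480],(780,720),interpolation=cv2.INTER_CUBIC)[:600])
to(.457,-.083,.115)
E
```

```text
open 0 [[286. 229.]
 [411. 285.]]
open 0.013 [[288. 209.]
 [413. 265.]]
open 0.02 [[288. 198.]
 [414. 254.]]
open 0.03 [[290. 182.]
 [416. 238.]]
open 0.04 [[291. 166.]
 [418. 221.]]
shut 0 [[344. 352.]
 [388. 381.]]
shut 0.005 [[344. 344.]
 [388. 373.]]
shut 0.01 [[343. 337.]
 [387. 366.]]
shut 0.02 [[342. 321.]
 [387. 350.]]
shut 0.03 [[342. 306.]
 [386. 335.]]
[381. 340.]
[380. 303.]
t 8.925 pos [ 0.4554 -0.0903  0.1798] w 0.0853 F [ 0.6 -0.3  0.9] j [-0.19  0.18 -0.14  1.25 -0.    1.38]
D [0.0076 0.0011 0.0647] twist [ 0.35  0.19 -0.32]
```

View pics/a5.png

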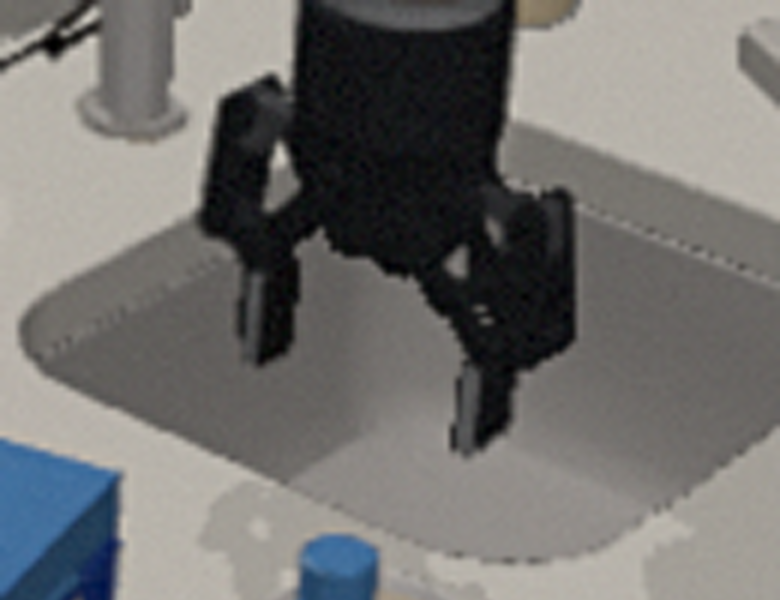

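send_rows:
  deltas:
    - {"grip":1,"translation":[0.0075,0.002,0.0],"twist":[0.2,0.2,-0.3]}
    - {"grip":1,"translation":[0.0075,0.002,0.02],"twist":[0.2,0.2,-0.3]}
    - {"grip":1,"translation":[0.0075,0.002,0.045],"twist":[0.2,0.2,-0.3]}
    - {"grip":1,"translation":[0.0075,0.002,0.065],"twist":[0.2,0.2,-0.3]}
    - {"grip":1,"translation":[0.0075,0.002,0.07],"twist":[0.2,0.2,-0.3]}

```text
clock: 9.55
eef_pos: [0.4577, -0.0825, 0.1094]
tool_rot: [0.707, 0.707, 0.001, 0.0]
ft_force: [-0.6, 0.3, -0.3]
grip_width: 0.0853
```

```bash
python3 - <<'E'
from h import *
s=grab("scene")
cv2.imwrite("pics/a6.png",cv2.resize(s["color"][110:250,340:470],(650,700),interpolation=cv2.INTER_CUBIC)[:600])
to(.457,-.083,.105)
E
```

```text
t 9.6 pos [ 0.4579 -0.0827  0.1094] w 0.0857 F [-1.2 -0.3 -0.1] j [-0.18  0.24 -0.26  1.07  0.    1.39]
D [-0.0003 -0.0009  0.0044] twist [ 0.12 -0.02  0.01]
```

View pics/a6.png

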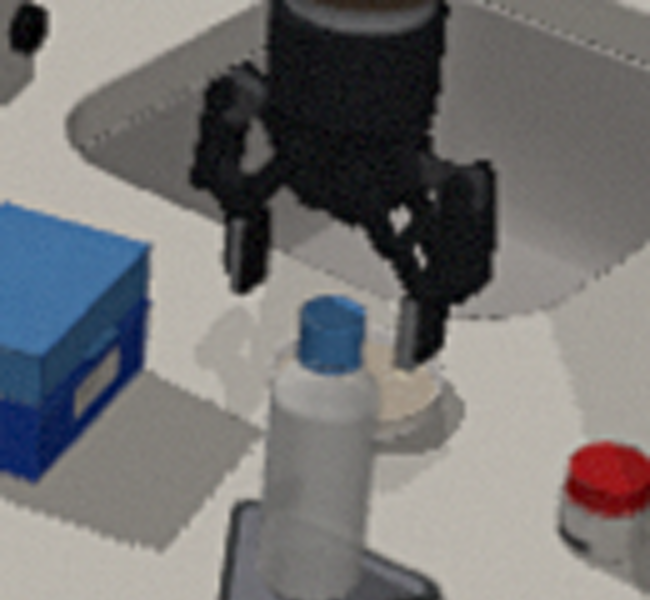

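send_rows:
  deltas:
    - {"grip":1,"translation":[0,-0.001,0.007],"twist":[0.1,0,0]}
    - {"grip":1,"translation":[0,-0.001,0.0135],"twist":[0.1,0,0]}
    - {"grip":0.6,"translation":[0,-0.001,0.0135],"twist":[0.1,0,0]}
    - {"grip":0.3,"translation":[0,-0.001,0.0135],"twist":[0.1,0,0]}
    - {"grip":0,"translation":[0,-0.001,0.0135],"twist":[0.1,0,0]}

```text
clock: 10.22
eef_pos: [0.4572, -0.0827, 0.0962]
tool_rot: [0.707, 0.707, 0.0, 0.0]
ft_force: [1.2, -0.2, -0.8]
grip_width: 0.0323
```

send_rows:
  deltas:
    - {"grip":0,"translation":[0,0,0],"twist":[0,0,0]}
    - {"grip":0,"translation":[0,0,0],"twist":[0,0,0]}
    - {"grip":0,"translation":[0,0,0],"twist":[0,0,0]}

```text
clock: 10.6
eef_pos: [0.4575, -0.0828, 0.0964]
tool_rot: [0.707, 0.707, 0.001, 0.001]
ft_force: [0.3, 0.9, 1.0]
grip_width: 0.0281
```

```bash
python3 - <<'E'
from h import *
s=grab("scene")
cv2.imwrite("pics/a7.png",cv2.resize(s["color"][110:250,340:470],(650,700),interpolation=cv2.INTER_CUBIC)[:600])
to(.616,.266,.105)
E
```

```text
t 10.65 pos [ 0.4575 -0.0828  0.0964] w 0.0282 F [1.1 0.1 1.3] j [-0.18  0.25 -0.28  1.04  0.    1.39]
D [ 0.3488  0.1585 -0.0083] twist [ 0.09 -0.01  0.01]
```

View pics/a7.png

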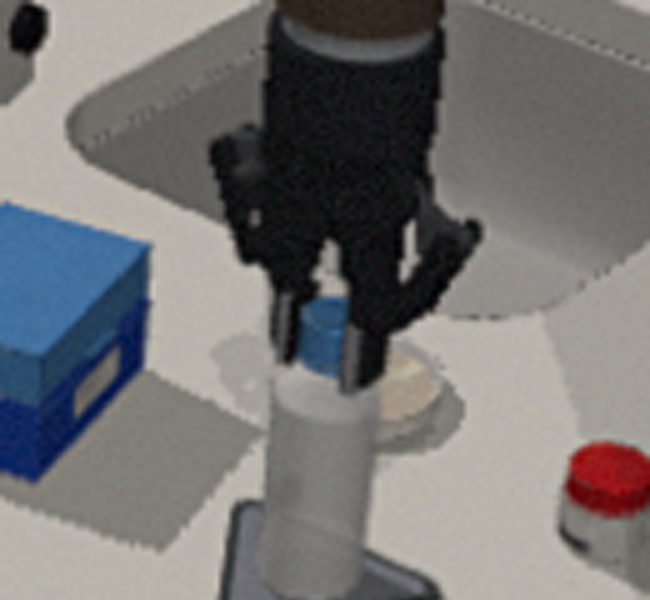

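send_rows:
  deltas:
    - {"grip":0,"translation":[0,0,-0.015],"twist":[0,0,0]}
    - {"grip":0,"translation":[0,0,-0.04],"twist":[0,0,0]}
    - {"grip":0,"translation":[0,0,-0.07],"twist":[0,0,0]}
    - {"grip":0,"translation":[0.02,0.009,-0.09],"twist":[0,0,0]}
    - {"grip":0,"translation":[0.05,0.023,-0.09],"twist":[0,0,0]}

```text
clock: 11.28
eef_pos: [0.481, -0.033, 0.1879]
tool_rot: [0.708, 0.706, 0.001, 0.001]
ft_force: [0.9, -0.0, -2.7]
grip_width: 0.0284
```

send_rows:
  deltas:
    - {"grip":0,"translation":[0.035,0.016,0],"twist":[0,0,0]}
    - {"grip":0,"translation":[0.07,0.032,0],"twist":[0,0,0]}
    - {"grip":0,"translation":[0.11,0.05,0],"twist":[0,0,0]}
    - {"grip":0,"translation":[0.15,0.068,0],"twist":[0,0,0]}
    - {"grip":0,"translation":[0.19,0.086,0],"twist":[0,0,0]}

```text
clock: 11.9
eef_pos: [0.567, 0.1579, 0.1872]
tool_rot: [0.708, 0.706, 0.0, 0.001]
ft_force: [0.2, -0.1, -2.0]
grip_width: 0.0287
```

```bash
python3 - <<'E'
from h import *
to(.616,.2665,.0975)
E
```

```text
t 11.9 pos [0.567  0.1579 0.1872] w 0.0287 F [ 0.2 -0.1 -2. ] j [ 0.27  0.42  0.22  1.37 -0.    1.85]
D [0.1088 0.0486 0.0897] twist [ 0.09  0.07 -0.11]
```

send_rows:
  deltas:
    - {"grip":0,"translation":[0.035,0.016,0],"twist":[0,0,0]}
    - {"grip":0,"translation":[0.07,0.032,0.0],"twist":[0,0,-0.1]}
    - {"grip":0,"translation":[0.1,0.045,0.01],"twist":[0,0,-0.1]}
    - {"grip":0,"translation":[0.109,0.0485,0.03],"twist":[0,0,-0.1]}
    - {"grip":0,"translation":[0.109,0.0485,0.05],"twist":[0,0,-0.1]}

```text
clock: 12.52
eef_pos: [0.6148, 0.2667, 0.1345]
tool_rot: [0.707, 0.707, -0.001, 0.001]
ft_force: [-0.8, -0.6, -1.9]
grip_width: 0.0286
```

```bash
python3 - <<'E'
from h import *
to(.616,.2665,.0975)
E
```

```text
t 12.525 pos [0.6148 0.2667 0.1345] w 0.0286 F [-0.8 -0.6 -1.9] j [ 0.41  0.62  0.41  1.36 -0.    1.98]
D [-0.0001  0.0012  0.037 ] twist [-0.07  0.16  0.04]
```

send_rows:
  deltas:
    - {"grip":0,"translation":[0,0.001,0.015],"twist":[0,0,0]}
    - {"grip":0,"translation":[0,0.001,0.027],"twist":[0,0,0]}
    - {"grip":0,"translation":[0,0.001,0.034],"twist":[0,0,0]}
    - {"grip":0,"translation":[0,0.001,0.037],"twist":[0,0,0]}
    - {"grip":0,"translation":[0,0.001,0.037],"twist":[0,0,0]}

```text
clock: 13.15
eef_pos: [0.6161, 0.2666, 0.0979]
tool_rot: [0.707, 0.707, -0.001, 0.001]
ft_force: [-0.5, -0.8, -2.1]
grip_width: 0.0284
```

```bash
python3 - <<'E'
from h import *
to(.616,.2665,.0965)
s=grab("scene")
cv2.imwrite("pics/a8.png",cv2.resize(s["color"][150:290,180:310],(650,700),interpolation=cv2.INTER_CUBIC)[100:])
E
```

```text
t 13.15 pos [0.6161 0.2666 0.0979] w 0.0284 F [-0.5 -0.8 -2.1] j [ 0.41  0.64  0.35  1.28 -0.    1.98]
D [-0.0001 -0.0001  0.0014] twist [-0.03  0.15  0.03]
```

View pics/a8.png

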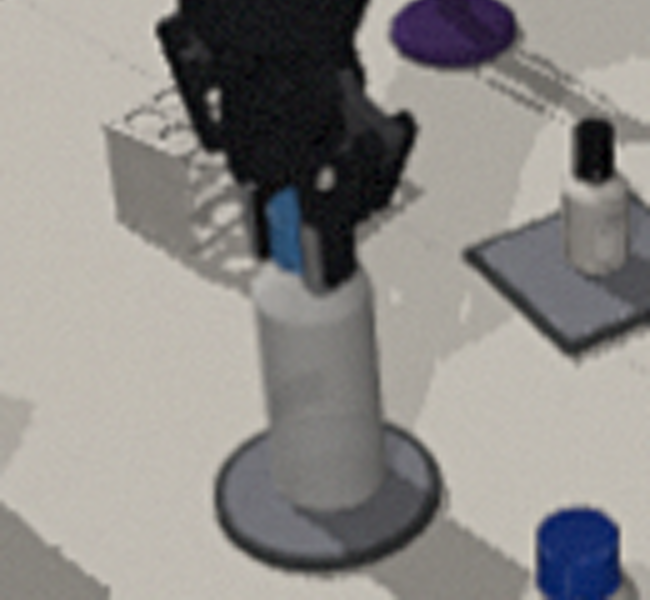

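send_rows:
  deltas:
    - {"grip":0,"translation":[0,0,0.001],"twist":[0,0,0]}
    - {"grip":0,"translation":[0,0,0.002],"twist":[0,0,0]}
    - {"grip":0,"translation":[0,0,0.002],"twist":[0,0,0]}

```text
clock: 13.58
eef_pos: [0.6164, 0.2668, 0.0965]
tool_rot: [0.707, 0.707, -0.001, 0.001]
ft_force: [0.4, 0.9, -0.6]
grip_width: 0.0281
```

send_rows:
  deltas:
    - {"grip":0,"translation":[0,0,0.001],"twist":[0,0,0]}
    - {"grip":0,"translation":[0,0,0.001],"twist":[0,0,0]}
    - {"grip":0.4,"translation":[0,0,0],"twist":[0,0,0]}
    - {"grip":1,"translation":[0,0,0],"twist":[0,0,0]}
    - {"grip":1,"translation":[0,0,0],"twist":[0,0,0]}

```text
clock: 14.2
eef_pos: [0.6164, 0.2668, 0.0963]
tool_rot: [0.707, 0.707, -0.001, 0.001]
ft_force: [0.7, 0.5, -0.6]
grip_width: 0.0691
```

send_rows:
  deltas:
    - {"grip":1,"translation":[0,0,-0.005],"twist":[0,0,0]}
    - {"grip":1,"translation":[0,0,-0.04],"twist":[0,0,0]}
    - {"grip":1,"translation":[0,0,-0.08],"twist":[0,0,0]}
    - {"grip":1,"translation":[0,-0.02,-0.11],"twist":[0,0,0]}
    - {"grip":1,"translation":[0,-0.06,-0.12],"twist":[0,0,0]}

```text
clock: 14.82
eef_pos: [0.558, 0.2675, 0.2188]
tool_rot: [0.707, 0.707, 0.002, 0.002]
ft_force: [0.2, 0.8, -0.1]
grip_width: 0.0853
```

```bash
python3 - <<'E'
from h import *
to(.440,.2865,.16)
s=grab("scene")
cv2.imwrite("pics/a9.png",cv2.resize(s["color"][150:330,170:350],(600,600),interpolation=cv2.INTER_CUBIC))
E
```

```text
t 14.825 pos [0.558  0.2675 0.2188] w 0.0853 F [ 0.2  0.8 -0.1] j [ 0.45  0.48  0.38  1.47 -0.    2.02]
D [ 0.0189 -0.1183  0.0582] twist [ 0.3  -0.01 -0.04]
```

View pics/a9.png

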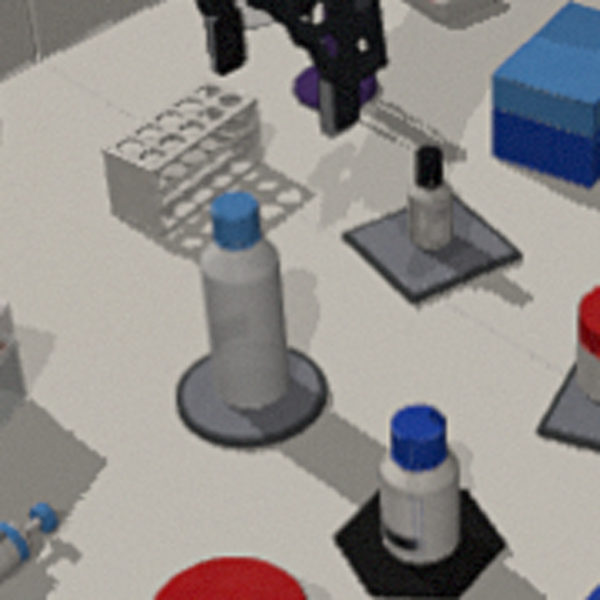

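send_rows:
  deltas:
    - {"grip":1,"translation":[0.006,-0.04,0],"twist":[0,0,0]}
    - {"grip":1,"translation":[0.013,-0.08,0.0],"twist":[0,0,0]}
    - {"grip":1,"translation":[0.0185,-0.118,0.01],"twist":[0.2,0,0]}
    - {"grip":1,"translation":[0.0185,-0.1185,0.05],"twist":[0.2,0,0]}
    - {"grip":1,"translation":[0.0185,-0.1185,0.09],"twist":[0.2,0,0]}

```text
clock: 15.5
eef_pos: [0.4332, 0.2861, 0.1299]
tool_rot: [0.706, 0.708, -0.0, -0.001]
ft_force: [0.1, 0.1, -0.6]
grip_width: 0.0855
```

```bash
python3 - <<'E'
from h import *
to(.4395,.286,.059)
E
```

```text
t 15.5 pos [0.4332 0.2861 0.1299] w 0.0855 F [ 0.1  0.1 -0.6] j [ 0.58  0.32 -0.08  1.17  0.    2.15]
D [-0.0002  0.0064  0.0709] twist [-0.08 -0.05  0.17]
```

send_rows:
  deltas:
    - {"grip":1,"translation":[0,0.0064,0.02],"twist":[0,0,0.15]}
    - {"grip":1,"translation":[0,0.0064,0.045],"twist":[0,0,0.15]}
    - {"grip":1,"translation":[0,0.0064,0.065],"twist":[0,0,0.15]}
    - {"grip":1,"translation":[0,0.0064,0.071],"twist":[0,0,0.15]}
    - {"grip":0.6,"translation":[0,0.0064,0.071],"twist":[0,0,0.15]}

```text
clock: 16.12
eef_pos: [0.4395, 0.2862, 0.059]
tool_rot: [0.707, 0.707, -0.0, -0.001]
ft_force: [0.5, 0.5, 0.1]
grip_width: 0.0699
```

send_rows:
  deltas:
    - {"grip":0.3,"translation":[0,0,0],"twist":[0,0,0]}
    - {"grip":0,"translation":[0,0,0],"twist":[0,0,0]}
    - {"grip":0,"translation":[0,0,0],"twist":[0,0,0]}
    - {"grip":0,"translation":[0,0,0],"twist":[0,0,0]}

```text
clock: 16.62
eef_pos: [0.4403, 0.2869, 0.0603]
tool_rot: [0.707, 0.707, 0.001, -0.001]
ft_force: [-0.4, 1.0, 6.3]
grip_width: 0.0302
```

```bash
python3 - <<'E'
from h import *
to(.460,-.083,.06)
s=grab("scene")
cv2.imwrite("pics/b1.png",cv2.resize(s["color"][200:340,220:360],(600,600),interpolation=cv2.INTER_CUBIC))
E
```

```text
t 16.625 pos [0.4403 0.2869 0.0603] w 0.0302 F [-0.4  1.   6.3] j [ 0.58  0.4  -0.17  1.    0.    2.15]
D [-0.3699  0.0195 -0.0005] twist [ 0.02 -0.12  0.03]
```

View pics/b1.png

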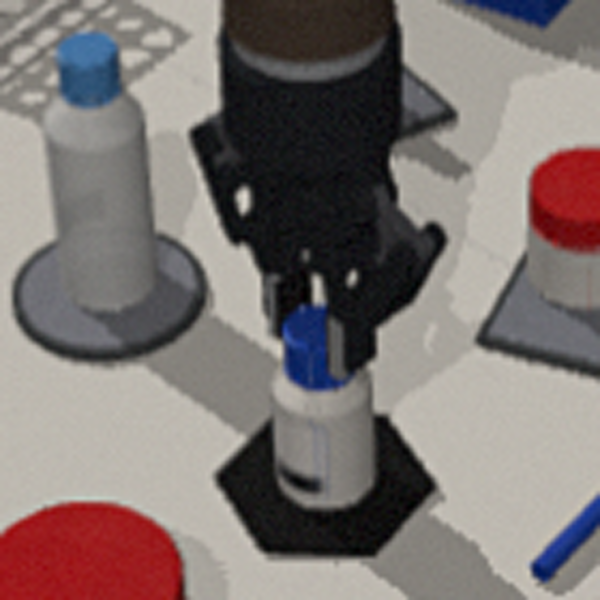

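send_rows:
  deltas:
    - {"grip":0,"translation":[0,0,-0.015],"twist":[0,0,0]}
    - {"grip":0,"translation":[0,0,-0.04],"twist":[0,0,0]}
    - {"grip":0,"translation":[0,0,-0.08],"twist":[0,0,0]}
    - {"grip":0,"translation":[-0.02,0.001,-0.11],"twist":[0,0,0]}
    - {"grip":0,"translation":[-0.06,0.003,-0.11],"twist":[0,0,0]}

```text
clock: 17.3
eef_pos: [0.4454, 0.228, 0.1739]
tool_rot: [0.706, 0.708, 0.004, 0.0]
ft_force: [1.2, -0.7, -1.9]
grip_width: 0.0301
```

send_rows:
  deltas:
    - {"grip":0,"translation":[-0.045,0.002,0],"twist":[0,0,0]}
    - {"grip":0,"translation":[-0.09,0.004,0],"twist":[0,0,0]}
    - {"grip":0,"translation":[-0.135,0.007,0],"twist":[0,0,0]}
    - {"grip":0,"translation":[-0.18,0.009,0],"twist":[0,0,0]}
    - {"grip":0,"translation":[-0.225,0.012,0],"twist":[0,0,0]}

```text
clock: 17.92
eef_pos: [0.458, 0.0015, 0.1735]
tool_rot: [0.706, 0.708, 0.005, 0.001]
ft_force: [0.0, -0.0, -1.0]
grip_width: 0.0299
```

```bash
python3 - <<'E'
from h import *
to(.460,-.083,.062)
E
```

```text
t 17.925 pos [0.458  0.0015 0.1735] w 0.0299 F [ 0. -0. -1.] j [-0.    0.17 -0.17  1.23  0.01  1.57]
D [-0.0852  0.0008  0.1111] twist [ 0.44 -0.31  0.19]
```

send_rows:
  deltas:
    - {"grip":0,"translation":[-0.035,0,0],"twist":[0.2,-0.1,0.1]}
    - {"grip":0,"translation":[-0.07,0,0],"twist":[0.4,-0.3,0.2]}
    - {"grip":0,"translation":[-0.085,0.001,0.02],"twist":[0.4,-0.3,0.2]}
    - {"grip":0,"translation":[-0.085,0.001,0.05],"twist":[0.4,-0.3,0.2]}
    - {"grip":0,"translation":[-0.085,0.001,0.08],"twist":[0.4,-0.3,0.2]}

```text
clock: 18.55
eef_pos: [0.4602, -0.0836, 0.0931]
tool_rot: [0.708, 0.707, 0.001, 0.001]
ft_force: [0.4, -0.0, -0.7]
grip_width: 0.0302
```

```bash
python3 - <<'E'
from h import *
to(.460,-.083,.062)
E
```

```text
t 18.55 pos [ 0.4602 -0.0836  0.0931] w 0.0302 F [ 0.4 -0.  -0.7] j [-0.18  0.26 -0.28  1.03  0.    1.39]
D [ 0.0006 -0.0003  0.0311] twist [ 0.11  0.01 -0.07]
```

send_rows:
  deltas:
    - {"grip":0,"translation":[0.0005,0,0.012],"twist":[0.1,0,0]}
    - {"grip":0,"translation":[0.0005,0,0.022],"twist":[0.1,0,0]}
    - {"grip":0,"translation":[0.0005,0,0.028],"twist":[0.1,0,0]}
    - {"grip":0,"translation":[0.0005,0,0.032],"twist":[0.1,0,0]}
    - {"grip":0,"translation":[0.0005,0,0.032],"twist":[0.1,0,0]}

```text
clock: 19.18
eef_pos: [0.4605, -0.083, 0.0613]
tool_rot: [0.708, 0.707, 0.0, 0.0]
ft_force: [-0.7, -0.3, -0.5]
grip_width: 0.0298
```

send_rows:
  deltas:
    - {"grip":0,"translation":[0,0,0.001],"twist":[0,0,0]}
    - {"grip":0,"translation":[0,0,0.001],"twist":[0,0,0]}

```text
clock: 19.42
eef_pos: [0.4607, -0.0831, 0.0606]
tool_rot: [0.708, 0.707, 0.0, 0.0]
ft_force: [-0.1, -0.1, -0.6]
grip_width: 0.0299
```

```bash
python3 - <<'E'
from h import *
to(.460,-.083,.060)
s=grab("scene")
cv2.imwrite("pics/b2.png",cv2.resize(s["color"][140:260,340:460],(600,600),interpolation=cv2.INTER_CUBIC))
E
```

```text
t 19.425 pos [ 0.4607 -0.0831  0.0606] w 0.0299 F [-0.1 -0.1 -0.6] j [-0.18  0.3  -0.32  0.95 -0.    1.39]
D [ 0.0001 -0.0007  0.0006] twist [ 0.06  0.02 -0.06]
```

View pics/b2.png

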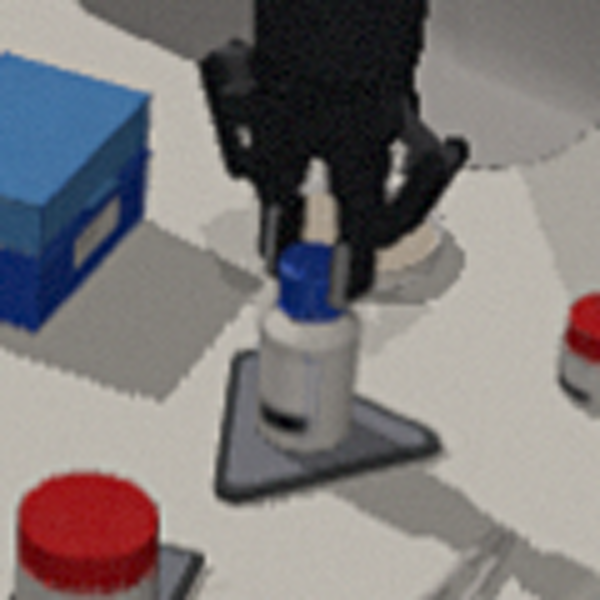

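send_rows:
  deltas:
    - {"grip":0,"translation":[0,0,0.0015],"twist":[0,0,0]}
    - {"grip":0,"translation":[0,0,0.002],"twist":[0,0,0]}
    - {"grip":0,"translation":[0,0,0.002],"twist":[0,0,0]}

```text
clock: 19.85
eef_pos: [0.461, -0.0832, 0.0602]
tool_rot: [0.708, 0.707, 0.001, 0.001]
ft_force: [-3.3, -0.0, 11.4]
grip_width: 0.0301
```

Contact is made (11 N), so I release and retreat.

send_rows:
  deltas:
    - {"grip":0,"translation":[0,0,-0.0005],"twist":[0,0,0]}
    - {"grip":0.4,"translation":[0,0,0],"twist":[0,0,0]}
    - {"grip":0.7,"translation":[0,0,0],"twist":[0,0,0]}
    - {"grip":1,"translation":[0,0,0],"twist":[0,0,0]}
    - {"grip":1,"translation":[0,0,0],"twist":[0,0,0]}

```text
clock: 20.48
eef_pos: [0.461, -0.0832, 0.0601]
tool_rot: [0.707, 0.707, 0.001, 0.001]
ft_force: [0.0, 0.3, -0.1]
grip_width: 0.085
```

send_rows:
  deltas:
    - {"grip":1,"translation":[0,0,-0.005],"twist":[0,0,0]}
    - {"grip":1,"translation":[0,0,-0.04],"twist":[0,0,0]}
    - {"grip":1,"translation":[0,0,-0.09],"twist":[0,0,0]}
    - {"grip":1,"translation":[0.02,0.02,-0.12],"twist":[0,0,0]}
    - {"grip":1,"translation":[0.05,0.06,-0.12],"twist":[0,0,0]}

```text
clock: 21.1
eef_pos: [0.5229, -0.0336, 0.1845]
tool_rot: [0.708, 0.706, 0.003, 0.004]
ft_force: [0.6, -0.8, -0.4]
grip_width: 0.0852
```

```bash
python3 - <<'E'
from h import *
to(.643,.0685,.10)
s=grab("scene","s2.png")
E
```

```text
t 21.1 pos [ 0.5229 -0.0336  0.1845] w 0.0852 F [ 0.6 -0.8 -0.4] j [-0.06  0.29  0.02  1.29 -0.    1.51]
D [0.1026 0.1189 0.0855] twist [ 0.54  0.08 -0.2 ]
```

View pics/s2.png

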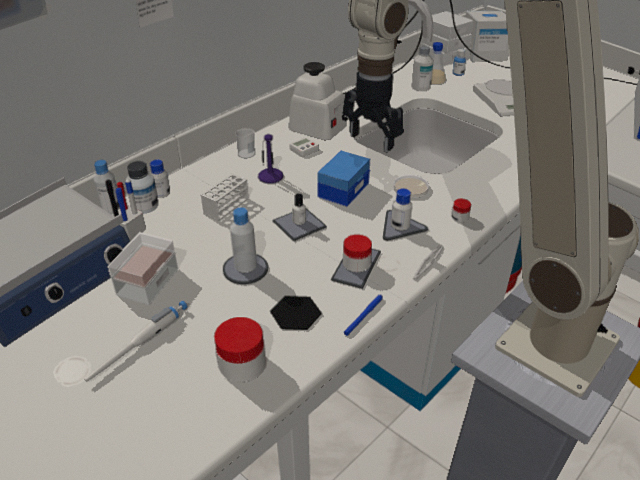

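send_rows:
  deltas:
    - {"grip":1,"translation":[0.03,0.035,0],"twist":[0.2,0,0]}
    - {"grip":1,"translation":[0.06,0.07,0.0],"twist":[0.4,0,-0.2]}
    - {"grip":1,"translation":[0.09,0.105,0.01],"twist":[0.5,0,-0.2]}
    - {"grip":1,"translation":[0.1026,0.119,0.03],"twist":[0.5,0.1,-0.2]}
    - {"grip":1,"translation":[0.1026,0.119,0.06],"twist":[0.5,0.1,-0.2]}

```text
clock: 21.78
eef_pos: [0.6489, 0.075, 0.1236]
tool_rot: [0.705, 0.709, 0.003, 0.0]
ft_force: [-0.9, 0.2, -1.3]
grip_width: 0.0854
```

```bash
python3 - <<'E'
from h import *
to(.643,.0685,.04)
E
```

```text
t 21.775 pos [0.6489 0.075  0.1236] w 0.0854 F [-0.9  0.2 -1.3] j [0.11 0.58 0.31 1.29 0.   1.68]
D [-0.0068 -0.0064  0.0835] twist [ 0.29 -0.24  0.39]
```

send_rows:
  deltas:
    - {"grip":1,"translation":[-0.0068,-0.006,0.0],"twist":[0.3,-0.2,0.4]}
    - {"grip":1,"translation":[-0.0068,-0.006,0.02],"twist":[0.3,-0.2,0.4]}
    - {"grip":1,"translation":[-0.0068,-0.006,0.04],"twist":[0.3,-0.2,0.4]}
    - {"grip":1,"translation":[-0.0068,-0.006,0.06],"twist":[0.3,-0.2,0.4]}
    - {"grip":1,"translation":[-0.0068,-0.006,0.06],"twist":[0.3,-0.2,0.4]}

```text
clock: 22.4
eef_pos: [0.642, 0.0676, 0.0633]
tool_rot: [0.707, 0.707, -0.001, -0.001]
ft_force: [0.4, 0.4, -0.3]
grip_width: 0.0856
```

```bash
python3 - <<'E'
from h import *
to(.643,.0685,.038)
s=grab("scene")
cv2.imwrite("pics/b3.png",cv2.resize(s["color"][140:260,240:360],(600,600),interpolation=cv2.INTER_CUBIC))
E
```

```text
t 22.4 pos [0.642  0.0676 0.0633] w 0.0856 F [ 0.4  0.4 -0.3] j [0.1  0.62 0.2  1.16 0.   1.68]
D [0.0009 0.001  0.0253] twist [-0.15 -0.02 -0.06]
```

View pics/b3.png

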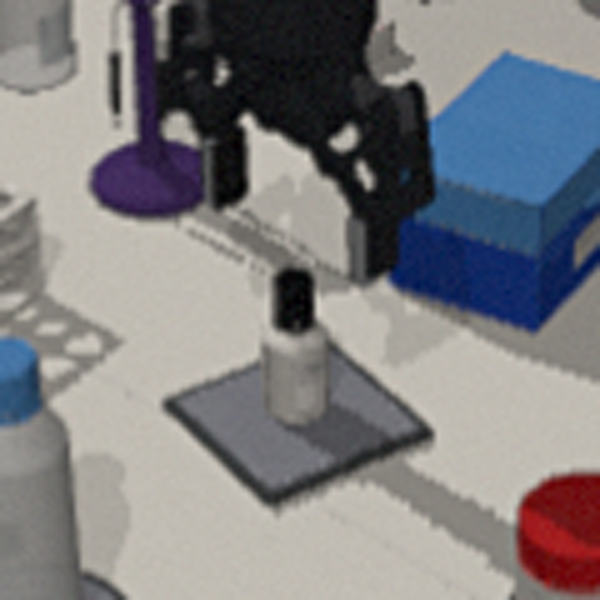

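send_rows:
  deltas:
    - {"grip":1,"translation":[0.001,0.001,0.015],"twist":[-0.1,0,0]}
    - {"grip":1,"translation":[0.001,0.001,0.026],"twist":[-0.1,0,0]}
    - {"grip":1,"translation":[0.001,0.001,0.026],"twist":[-0.1,0,0]}
    - {"grip":0.6,"translation":[0.001,0.001,0.026],"twist":[-0.1,0,0]}
    - {"grip":0.4,"translation":[0.001,0.001,0.026],"twist":[-0.1,0,0]}

```text
clock: 23.08
eef_pos: [0.6445, 0.0689, 0.0389]
tool_rot: [0.707, 0.707, 0.001, 0.001]
ft_force: [-0.1, 0.1, -0.4]
grip_width: 0.0514
```

send_rows:
  deltas:
    - {"grip":0.3,"translation":[0,0,0],"twist":[0,0,0]}
    - {"grip":0.15,"translation":[0,0,0],"twist":[0,0,0]}
    - {"grip":0,"translation":[0,0,0],"twist":[0,0,0]}
    - {"grip":0,"translation":[0,0,0],"twist":[0,0,0]}
    - {"grip":0,"translation":[0,0,0],"twist":[0,0,0]}

```text
clock: 23.7
eef_pos: [0.645, 0.069, 0.0395]
tool_rot: [0.707, 0.707, 0.002, 0.001]
ft_force: [0.3, -0.6, 4.0]
grip_width: 0.0167
```

```bash
python3 - <<'E'
from h import *
to(.440,.2865,.038)
s=grab("scene")
cv2.imwrite("pics/b4.png",cv2.resize(s["color"][140:260,240:360],(600,600),interpolation=cv2.INTER_CUBIC))
E
```

```text
t 23.7 pos [0.645  0.069  0.0395] w 0.0167 F [ 0.3 -0.6  4. ] j [0.11 0.64 0.18 1.11 0.   1.68]
D [ 0.2174 -0.2052  0.0009] twist [ 0.2  -0.05 -0.05]
```

View pics/b4.png

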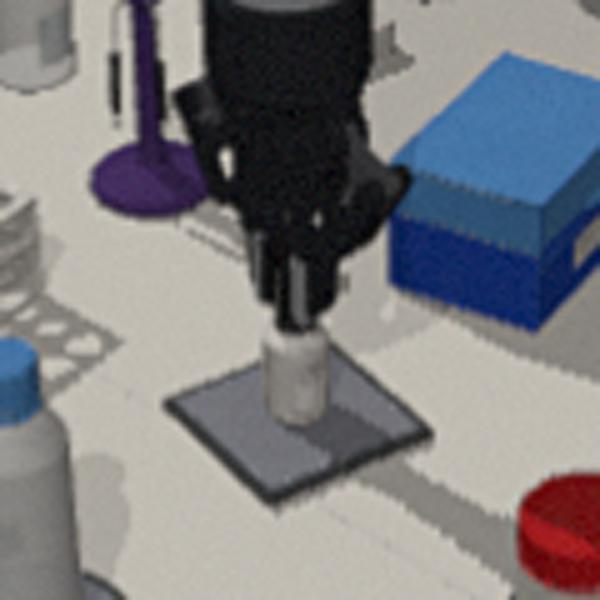

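send_rows:
  deltas:
    - {"grip":0,"translation":[0,0,-0.015],"twist":[0,0,0]}
    - {"grip":0,"translation":[0,0,-0.04],"twist":[0,0,0]}
    - {"grip":0,"translation":[0,0,-0.07],"twist":[0,0,0]}
    - {"grip":0,"translation":[0.02,-0.019,-0.08],"twist":[0,0,0]}
    - {"grip":0,"translation":[0.05,-0.047,-0.08],"twist":[0,0,0]}

```text
clock: 24.38
eef_pos: [0.5985, 0.1188, 0.1212]
tool_rot: [0.708, 0.706, 0.003, 0.002]
ft_force: [0.0, -0.3, 0.1]
grip_width: 0.0165
```

send_rows:
  deltas:
    - {"grip":0,"translation":[0.03,-0.028,0],"twist":[0,0,0]}
    - {"grip":0,"translation":[0.06,-0.057,0],"twist":[0,0,0]}
    - {"grip":0,"translation":[0.09,-0.085,0],"twist":[0,0,0]}
    - {"grip":0,"translation":[0.12,-0.114,0],"twist":[0,0,0]}
    - {"grip":0,"translation":[0.15,-0.142,0],"twist":[0,0,0]}

```text
clock: 25.0
eef_pos: [0.4558, 0.2699, 0.121]
tool_rot: [0.708, 0.706, 0.003, 0.002]
ft_force: [0.6, -0.1, -0.0]
grip_width: 0.017
```

```bash
python3 - <<'E'
from h import *
to(.440,.2865,.040)
E
```

```text
t 25.0 pos [0.4558 0.2699 0.121 ] w 0.017 F [ 0.6 -0.1 -0. ] j [ 0.54  0.34 -0.08  1.14 -0.    2.11]
D [ 0.0164 -0.0163  0.0809] twist [ 0.36 -0.07 -0.18]
```

send_rows:
  deltas:
    - {"grip":0,"translation":[0.0165,-0.016,0.0],"twist":[0.3,0,-0.2]}
    - {"grip":0,"translation":[0.0165,-0.016,0.025],"twist":[0.3,0,-0.2]}
    - {"grip":0,"translation":[0.0165,-0.016,0.05],"twist":[0.3,0,-0.2]}
    - {"grip":0,"translation":[0.0165,-0.016,0.07],"twist":[0.3,0,-0.2]}
    - {"grip":0,"translation":[0.0165,-0.016,0.078],"twist":[0.3,0,-0.2]}

```text
clock: 25.62
eef_pos: [0.4393, 0.286, 0.0421]
tool_rot: [0.707, 0.707, -0.0, -0.0]
ft_force: [0.1, -0.3, -0.1]
grip_width: 0.0169
```

send_rows:
  deltas:
    - {"grip":0,"translation":[0,0,0.002],"twist":[0,0,0]}
    - {"grip":0,"translation":[0,0,0.003],"twist":[0,0,0]}
    - {"grip":0,"translation":[0,0,0.003],"twist":[0,0,0]}

```text
clock: 26.0
eef_pos: [0.4398, 0.2863, 0.0398]
tool_rot: [0.707, 0.707, 0.0, -0.0]
ft_force: [0.3, 0.3, 0.8]
grip_width: 0.0169
```

```bash
python3 - <<'E'
from h import *
to(.440,.2865,.0395)
s=grab("scene")
cv2.imwrite("pics/b5.png",cv2.resize(s["color"][220:340,240:360],(600,600),interpolation=cv2.INTER_CUBIC))
E
```

```text
t 26.0 pos [0.4398 0.2863 0.0398] w 0.0169 F [0.3 0.3 0.8] j [ 0.58  0.42 -0.2   0.95  0.    2.15]
D [0.0002 0.0002 0.0003] twist [-0.   -0.04  0.02]
```

View pics/b5.png

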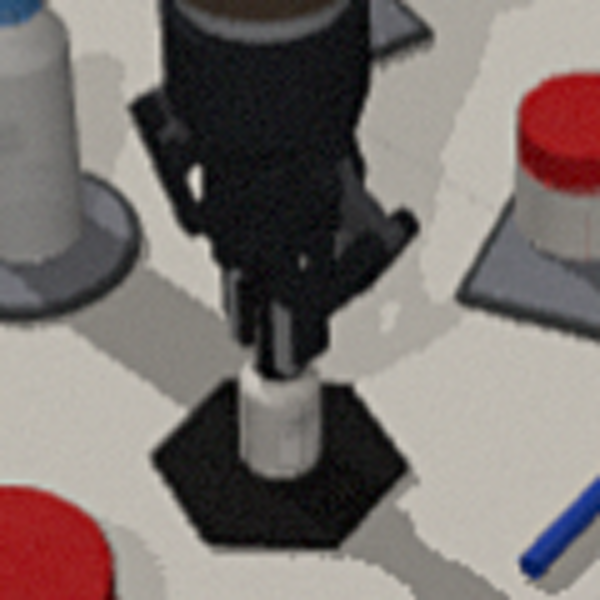

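send_rows:
  deltas:
    - {"grip":0,"translation":[0,0,0.001],"twist":[0,0,0]}
    - {"grip":0,"translation":[0,0,0.001],"twist":[0,0,0]}

```text
clock: 26.3
eef_pos: [0.4402, 0.2865, 0.0394]
tool_rot: [0.707, 0.707, 0.001, -0.0]
ft_force: [1.0, 0.1, 2.8]
grip_width: 0.0165
```

send_rows:
  deltas:
    - {"grip":0.3,"translation":[0,0,0],"twist":[0,0,0]}
    - {"grip":0.5,"translation":[0,0,0],"twist":[0,0,0]}
    - {"grip":1,"translation":[0,0,0],"twist":[0,0,0]}
    - {"grip":1,"translation":[0,0,0],"twist":[0,0,0]}
    - {"grip":1,"translation":[0,0,0],"twist":[0,0,0]}

```text
clock: 26.92
eef_pos: [0.4401, 0.2865, 0.0393]
tool_rot: [0.707, 0.707, 0.001, -0.0]
ft_force: [-0.3, -0.1, 0.6]
grip_width: 0.0852
```

send_rows:
  deltas:
    - {"grip":1,"translation":[0,0,-0.005],"twist":[0,0,0]}
    - {"grip":1,"translation":[0,0,-0.04],"twist":[0,0,0]}
    - {"grip":1,"translation":[0,0,-0.08],"twist":[0,0,0]}
    - {"grip":1,"translation":[-0.02,0,-0.1],"twist":[0,0,0]}
    - {"grip":1,"translation":[-0.07,0,-0.1],"twist":[0,0,0]}

```text
clock: 27.55
eef_pos: [0.4422, 0.2179, 0.1419]
tool_rot: [0.706, 0.708, 0.004, 0.001]
ft_force: [1.5, -0.6, -0.4]
grip_width: 0.0853
```

```bash
python3 - <<'E'
from h import *
to(.446,.0935,.10)
s=grab("scene")
cv2.imwrite("pics/b6.png",s["color"][150:370,180:500])
E
```

```text
t 27.55 pos [0.4422 0.2179 0.1419] w 0.0853 F [ 1.5 -0.6 -0.4] j [ 0.46  0.26 -0.14  1.17  0.    2.02]
D [-0.1246  0.0031  0.0414] twist [ 0.37 -0.23  0.22]
```

View pics/b6.png

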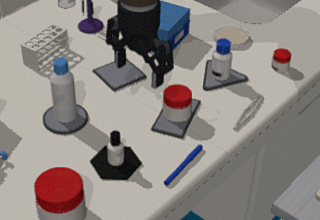

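send_rows:
  deltas:
    - {"grip":1,"translation":[-0.04,0.001,0],"twist":[0.2,0,0]}
    - {"grip":1,"translation":[-0.08,0.002,0.0],"twist":[0.3,-0.2,0.2]}
    - {"grip":1,"translation":[-0.115,0.003,0],"twist":[0.3,-0.2,0.2]}
    - {"grip":1,"translation":[-0.1246,0.003,0.02],"twist":[0.3,-0.2,0.2]}
    - {"grip":1,"translation":[-0.1246,0.003,0.04],"twist":[0.3,-0.2,0.2]}

```text
clock: 28.22
eef_pos: [0.4432, 0.0852, 0.1011]
tool_rot: [0.71, 0.704, -0.003, 0.002]
ft_force: [0.2, -0.0, -0.7]
grip_width: 0.0853
```

send_rows:
  deltas:
    - {"grip":1,"translation":[0,0,0],"twist":[0,0,0]}
    - {"grip":1,"translation":[0,0,0],"twist":[0,0,0]}

```text
clock: 28.48
eef_pos: [0.4436, 0.0854, 0.1018]
tool_rot: [0.71, 0.704, -0.002, 0.002]
ft_force: [0.7, 0.5, -0.5]
grip_width: 0.0858
```

```bash
python3 - <<'E'
from h import *
to(.446,.0935,.04)
s=grab("scene")
cv2.imwrite("pics/b7.png",cv2.resize(s["color"][180:310,290:430],(646,600),interpolation=cv2.INTER_CUBIC))
E
```

```text
t 28.475 pos [0.4436 0.0854 0.1018] w 0.0858 F [ 0.7  0.5 -0.5] j [ 0.19  0.22 -0.3   1.05 -0.01  1.77]
D [0.0085 0.0023 0.0618] twist [-0.04  0.33 -0.45]
```

View pics/b7.png

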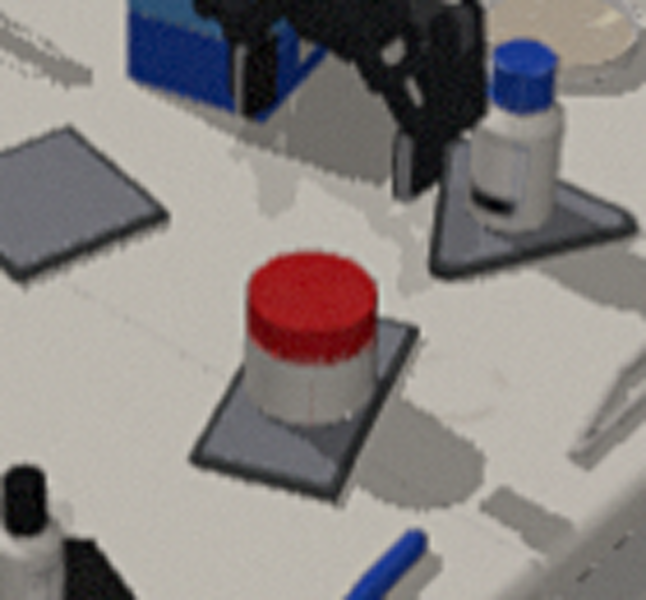

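send_rows:
  deltas:
    - {"grip":1,"translation":[0.0085,0.0023,0],"twist":[0,0.3,-0.4]}
    - {"grip":1,"translation":[0.0085,0.0023,0.01],"twist":[0,0.3,-0.4]}
    - {"grip":1,"translation":[0.0085,0.0023,0.03],"twist":[0,0.3,-0.4]}
    - {"grip":1,"translation":[0.0085,0.0023,0.045],"twist":[0,0.3,-0.4]}
    - {"grip":1,"translation":[0.0085,0.0023,0.045],"twist":[0,0.3,-0.4]}

```text
clock: 29.15
eef_pos: [0.4448, 0.0936, 0.0556]
tool_rot: [0.707, 0.707, -0.002, -0.001]
ft_force: [-1.2, 0.4, -0.7]
grip_width: 0.0853
```

```bash
python3 - <<'E'
from h import *
to(.446,.0935,.008)
s=grab("scene")
cv2.imwrite("pics/b8.png",cv2.resize(s["color"][180:310,290:430],(646,600),interpolation=cv2.INTER_CUBIC))
E
```

```text
t 29.15 pos [0.4448 0.0936 0.0556] w 0.0853 F [-1.2  0.4 -0.7] j [ 0.21  0.28 -0.36  0.93 -0.    1.78]
D [-0.0001  0.0014  0.0475] twist [-0.2   0.07 -0.01]
```

View pics/b8.png

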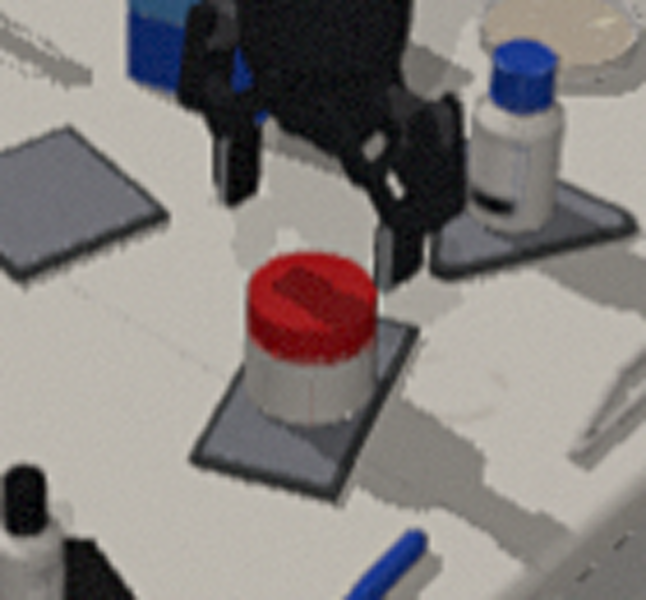

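send_rows:
  deltas:
    - {"grip":1,"translation":[0,0.0014,0.015],"twist":[-0.2,0.1,0]}
    - {"grip":1,"translation":[0,0.0014,0.03],"twist":[-0.2,0.1,0]}
    - {"grip":1,"translation":[0,0.0014,0.042],"twist":[-0.2,0.1,0]}
    - {"grip":1,"translation":[0,0.0014,0.051],"twist":[-0.2,0.1,0]}
    - {"grip":1,"translation":[0,0.0014,0.051],"twist":[-0.2,0.1,0]}

```text
clock: 29.82
eef_pos: [0.4465, 0.0937, 0.0049]
tool_rot: [0.707, 0.707, 0.0, -0.0]
ft_force: [0.3, 0.6, 0.2]
grip_width: 0.0855
```

send_rows:
  deltas:
    - {"grip":0.8,"translation":[0,0,0],"twist":[0,0,0]}
    - {"grip":0.6,"translation":[0,0,0],"twist":[0,0,0]}
    - {"grip":0.4,"translation":[0,0,0],"twist":[0,0,0]}
    - {"grip":0,"translation":[0,0,0],"twist":[0,0,0]}

```text
clock: 30.32
eef_pos: [0.4472, 0.0938, 0.0058]
tool_rot: [0.707, 0.707, 0.001, 0.0]
ft_force: [-1.6, 0.3, 6.4]
grip_width: 0.0606
```

```bash
python3 - <<'E'
from h import *
to(.641,.071,.008)
s=grab("scene")
cv2.imwrite("pics/b9.png",cv2.resize(s["color"][180:310,290:430],(646,600),interpolation=cv2.INTER_CUBIC))
E
```

```text
t 30.325 pos [0.4472 0.0938 0.0058] w 0.0606 F [-1.6  0.3  6.4] j [ 0.21  0.35 -0.42  0.8   0.    1.78]
D [-0.0228  0.1938 -0.0018] twist [ 0.13 -0.06 -0.02]
```

View pics/b9.png

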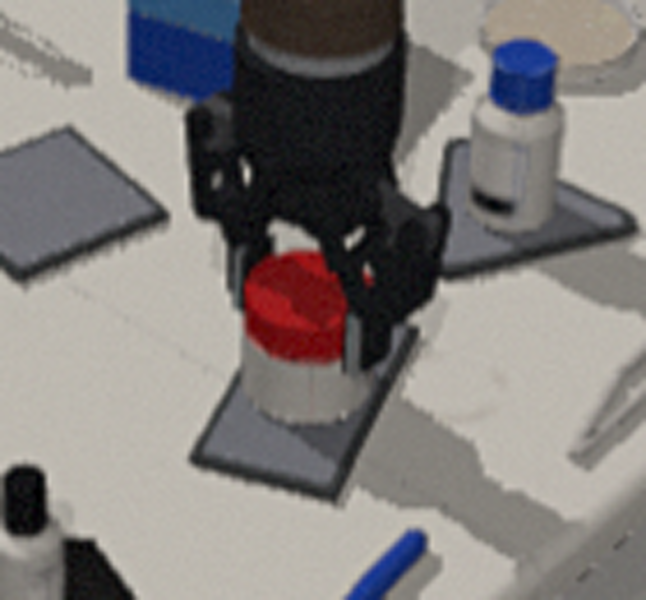

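send_rows:
  deltas:
    - {"grip":0,"translation":[0,0,-0.015],"twist":[0,0,0]}
    - {"grip":0,"translation":[0,0,-0.035],"twist":[0,0,0]}
    - {"grip":0,"translation":[0,0.01,-0.05],"twist":[0,0,0]}
    - {"grip":0,"translation":[-0.004,0.04,-0.05],"twist":[0,0,0]}
    - {"grip":0,"translation":[-0.009,0.08,-0.05],"twist":[0,0,0]}

```text
clock: 31.0
eef_pos: [0.5271, 0.0848, 0.0559]
tool_rot: [0.707, 0.707, 0.001, 0.0]
ft_force: [-0.8, 0.4, -1.8]
grip_width: 0.0607
```

```bash
python3 - <<'E'
from h import *
to(.641,.0715,.007)
E
```

```text
t 31.0 pos [0.5271 0.0848 0.0559] w 0.0607 F [-0.8  0.4 -1.8] j [ 0.16  0.42 -0.15  1.    0.    1.73]
D [-0.0134  0.1138  0.0491] twist [ 0.09 -0.06  0.02]
```

send_rows:
  deltas:
    - {"grip":0,"translation":[-0.004,0.04,0],"twist":[0,0,0]}
    - {"grip":0,"translation":[-0.009,0.08,0],"twist":[0,0,0]}
    - {"grip":0,"translation":[-0.0134,0.114,0],"twist":[0.1,0,0]}
    - {"grip":0,"translation":[-0.0134,0.114,0.015],"twist":[0.1,0,0]}
    - {"grip":0,"translation":[-0.0134,0.114,0.03],"twist":[0.1,0,0]}

```text
clock: 31.62
eef_pos: [0.6397, 0.0713, 0.0242]
tool_rot: [0.707, 0.707, -0.001, -0.001]
ft_force: [-0.5, -0.5, -1.5]
grip_width: 0.0607
```

```bash
python3 - <<'E'
from h import *
to(.641,.0715,.007)
E
```

```text
t 31.625 pos [0.6397 0.0713 0.0242] w 0.0607 F [-0.5 -0.5 -1.5] j [0.11 0.65 0.15 1.08 0.   1.68]
D [0.0002 0.0014 0.0172] twist [-0.17 -0.04  0.02]
```

send_rows:
  deltas:
    - {"grip":0,"translation":[0,0.0014,0.008],"twist":[-0.1,0,0]}
    - {"grip":0,"translation":[0,0.0014,0.014],"twist":[-0.1,0,0]}
    - {"grip":0,"translation":[0,0.0014,0.0175],"twist":[-0.1,0,0]}
    - {"grip":0,"translation":[0,0.0014,0.0175],"twist":[-0.1,0,0]}

```text
clock: 32.12
eef_pos: [0.641, 0.0714, 0.0069]
tool_rot: [0.707, 0.707, -0.0, -0.001]
ft_force: [0.2, -0.5, -0.4]
grip_width: 0.0605
```

```bash
python3 - <<'E'
from h import *
to(.641,.0715,.007)
s=grab("scene")
cv2.imwrite("pics/c1.png",cv2.resize(s["color"][160:290,230:370],(646,600),interpolation=cv2.INTER_CUBIC))
E
```

```text
t 32.125 pos [0.641  0.0714 0.0069] w 0.0605 F [ 0.2 -0.5 -0.4] j [0.11 0.66 0.13 1.04 0.   1.68]
D [ 0.0001 -0.     -0.0001] twist [-0.06 -0.05  0.03]
```

View pics/c1.png

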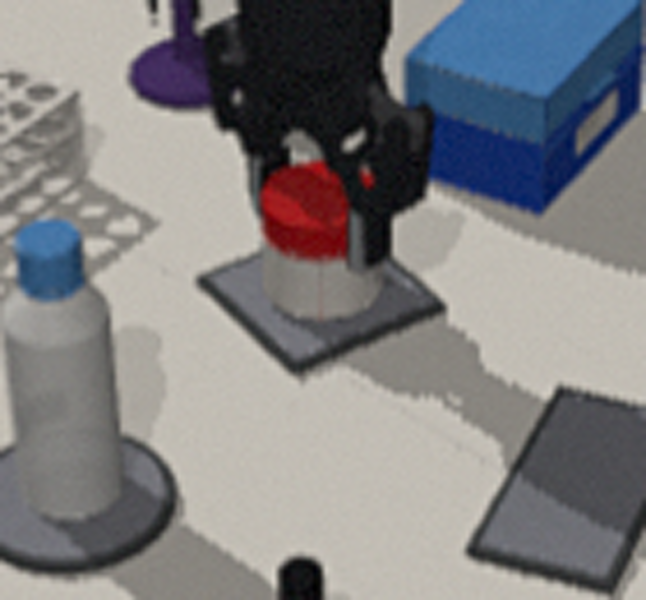

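send_rows:
  deltas:
    - {"grip":0,"translation":[0,0,0.0015],"twist":[0,0,0]}
    - {"grip":0,"translation":[0,0,0.0015],"twist":[0,0,0]}

```text
clock: 32.42
eef_pos: [0.6415, 0.0714, 0.006]
tool_rot: [0.707, 0.707, 0.0, -0.0]
ft_force: [0.5, -1.0, -0.9]
grip_width: 0.0608
```

send_rows:
  deltas:
    - {"grip":0.75,"translation":[0,0,0],"twist":[0,0,0]}
    - {"grip":0.85,"translation":[0,0,0],"twist":[0,0,0]}
    - {"grip":1,"translation":[0,0,0],"twist":[0,0,0]}
    - {"grip":1,"translation":[0,0,0],"twist":[0,0,0]}
    - {"grip":1,"translation":[0,0,0],"twist":[0,0,0]}

```text
clock: 33.05
eef_pos: [0.6415, 0.0714, 0.006]
tool_rot: [0.707, 0.707, 0.0, -0.0]
ft_force: [0.4, -0.3, 0.3]
grip_width: 0.0853
```

send_rows:
  deltas:
    - {"grip":1,"translation":[0,0,-0.015],"twist":[0,0,0]}
    - {"grip":1,"translation":[0,0,-0.05],"twist":[0,0,0]}
    - {"grip":1,"translation":[0,0,-0.09],"twist":[0,0,0]}
    - {"grip":1,"translation":[0.01,-0.02,-0.12],"twist":[0,0,0]}
    - {"grip":1,"translation":[0.04,-0.05,-0.12],"twist":[0,0,0]}

```text
clock: 33.67
eef_pos: [0.5944, 0.1111, 0.1309]
tool_rot: [0.708, 0.706, 0.004, 0.002]
ft_force: [-0.2, 1.1, -1.1]
grip_width: 0.0857
```

```bash
python3 - <<'E'
from h import *
to(.440,.2865,.1)
E
```

```text
t 33.675 pos [0.5944 0.1111 0.1309] w 0.0857 F [-0.2  1.1 -1.1] j [0.18 0.48 0.16 1.24 0.   1.76]
D [ 0.175  -0.1551  0.0299] twist [ 0.51 -0.14 -0.14]
```

send_rows:
  deltas:
    - {"grip":1,"translation":[0.04,-0.036,0],"twist":[0.2,0,0]}
    - {"grip":1,"translation":[0.08,-0.072,0.0],"twist":[0.4,-0.1,-0.1]}
    - {"grip":1,"translation":[0.12,-0.108,0],"twist":[0.5,-0.1,-0.1]}
    - {"grip":1,"translation":[0.16,-0.143,0.0],"twist":[0.5,-0.1,-0.1]}
    - {"grip":1,"translation":[0.175,-0.155,0.01],"twist":[0.5,-0.1,-0.1]}

```text
clock: 34.3
eef_pos: [0.4391, 0.289, 0.1218]
tool_rot: [0.706, 0.708, 0.002, 0.0]
ft_force: [0.9, 0.2, 0.6]
grip_width: 0.0853
```

```bash
python3 - <<'E'
from h import *
to(.440,.2865,.0385)
E
```

```text
t 34.3 pos [0.4391 0.289  0.1218] w 0.0853 F [0.9 0.2 0.6] j [ 0.58  0.34 -0.08  1.15  0.    2.15]
D [-0.0027  0.0006  0.0833] twist [ 0.18 -0.17  0.16]
```

send_rows:
  deltas:
    - {"grip":1,"translation":[-0.0025,0.0008,0.02],"twist":[0.2,-0.1,0.1]}
    - {"grip":1,"translation":[-0.0025,0.0008,0.045],"twist":[0.2,-0.1,0.1]}
    - {"grip":1,"translation":[-0.0025,0.0008,0.07],"twist":[0.2,-0.1,0.1]}
    - {"grip":1,"translation":[-0.0025,0.0008,0.083],"twist":[0.2,-0.1,0.1]}
    - {"grip":1,"translation":[-0.0025,0.0008,0.083],"twist":[0.2,-0.1,0.1]}

```text
clock: 34.92
eef_pos: [0.4399, 0.286, 0.0382]
tool_rot: [0.707, 0.707, -0.001, -0.001]
ft_force: [0.0, -0.7, 0.0]
grip_width: 0.0856
```

send_rows:
  deltas:
    - {"grip":0.6,"translation":[0,0,0],"twist":[0,0,0]}
    - {"grip":0.35,"translation":[0,0,0],"twist":[0,0,0]}
    - {"grip":0.15,"translation":[0,0,0],"twist":[0,0,0]}
    - {"grip":0,"translation":[0,0,0],"twist":[0,0,0]}
    - {"grip":0,"translation":[0,0,0],"twist":[0,0,0]}

```text
clock: 35.55
eef_pos: [0.4403, 0.2863, 0.0388]
tool_rot: [0.707, 0.707, 0.0, -0.001]
ft_force: [-0.5, 0.5, 3.5]
grip_width: 0.0166
```

send_rows:
  deltas:
    - {"grip":0,"translation":[0,0,0],"twist":[0,0,0]}
    - {"grip":0,"translation":[0,0,0],"twist":[0,0,0]}

```text
clock: 35.8
eef_pos: [0.4403, 0.2864, 0.0388]
tool_rot: [0.707, 0.707, 0.0, -0.001]
ft_force: [-0.1, -0.7, 2.4]
grip_width: 0.0167
```

```bash
python3 - <<'E'
from h import *
to(.445,.0935,.04)
s=grab("scene")
cv2.imwrite("pics/c2.png",cv2.resize(s["color"][180:340,220:390],(637,600),interpolation=cv2.INTER_CUBIC))
E
```

```text
t 35.8 pos [0.4403 0.2864 0.0388] w 0.0167 F [-0.1 -0.7  2.4] j [ 0.58  0.42 -0.2   0.95  0.    2.15]
D [-0.1929  0.0047 -0.0013] twist [-0.04 -0.04  0.02]
```

View pics/c2.png

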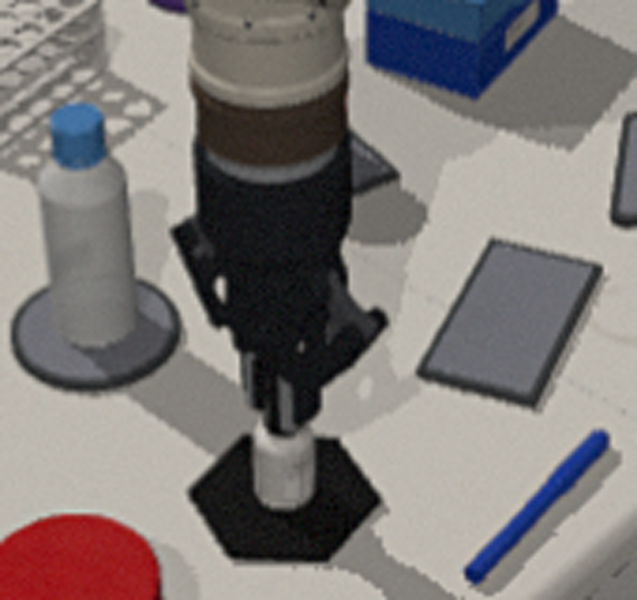

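send_rows:
  deltas:
    - {"grip":0,"translation":[0,0,-0.015],"twist":[0,0,0]}
    - {"grip":0,"translation":[0,0,-0.04],"twist":[0,0,0]}
    - {"grip":0,"translation":[-0.03,0.001,-0.04],"twist":[0,0,0]}
    - {"grip":0,"translation":[-0.07,0.002,-0.04],"twist":[0,0,0]}
    - {"grip":0,"translation":[-0.11,0.003,-0.04],"twist":[0,0,0]}

```text
clock: 36.48
eef_pos: [0.4436, 0.1755, 0.0796]
tool_rot: [0.707, 0.708, 0.0, -0.0]
ft_force: [0.8, 0.3, -0.0]
grip_width: 0.0165
```

```bash
python3 - <<'E'
from h import *
to(.4445,.094,.0395)
E
```

```text
t 36.475 pos [0.4436 0.1755 0.0796] w 0.0165 F [ 0.8  0.3 -0. ] j [ 0.38  0.29 -0.27  1.01  0.    1.95]
D [-0.0815  0.0008  0.04  ] twist [ 0.01 -0.06  0.07]
```

send_rows:
  deltas:
    - {"grip":0,"translation":[-0.04,0,0],"twist":[0,0,0]}
    - {"grip":0,"translation":[-0.07,0.0005,0],"twist":[0,0,0]}
    - {"grip":0,"translation":[-0.0815,0.001,0],"twist":[0,0,0]}
    - {"grip":0,"translation":[-0.0815,0.001,0.015],"twist":[0,0,0]}
    - {"grip":0,"translation":[-0.0815,0.001,0.03],"twist":[0,0,0]}

```text
clock: 37.1
eef_pos: [0.4454, 0.0945, 0.0499]
tool_rot: [0.707, 0.708, 0.001, -0.0]
ft_force: [-0.7, 0.4, -0.7]
grip_width: 0.0169
```

```bash
python3 - <<'E'
from h import *
to(.4445,.094,.0395)
E
```

```text
t 37.1 pos [0.4454 0.0945 0.0499] w 0.0169 F [-0.7  0.4 -0.7] j [ 0.21  0.29 -0.37  0.91  0.    1.78]
D [-0.0005 -0.0009  0.0104] twist [ 0.1  -0.1   0.07]
```

send_rows:
  deltas:
    - {"grip":0,"translation":[-0.0005,-0.001,0.004],"twist":[0.1,-0.1,0]}
    - {"grip":0,"translation":[-0.0005,-0.001,0.008],"twist":[0.1,-0.1,0]}
    - {"grip":0,"translation":[-0.0005,-0.001,0.0105],"twist":[0.1,-0.1,0]}
    - {"grip":0,"translation":[-0.0005,-0.001,0.0105],"twist":[0.1,-0.1,0]}

```text
clock: 37.6
eef_pos: [0.4445, 0.0942, 0.0395]
tool_rot: [0.707, 0.708, 0.0, 0.0]
ft_force: [0.4, -0.6, -0.2]
grip_width: 0.017
```

send_rows:
  deltas:
    - {"grip":0,"translation":[0,0,0.001],"twist":[0,0,0]}
    - {"grip":0,"translation":[0,0,0.0015],"twist":[0,0,0]}
    - {"grip":0,"translation":[0,0,0.0015],"twist":[0,0,0]}

```text
clock: 37.98
eef_pos: [0.4451, 0.0943, 0.0387]
tool_rot: [0.707, 0.708, 0.001, 0.0]
ft_force: [-0.5, 0.0, 5.4]
grip_width: 0.0165
```

```bash
python3 - <<'E'
from h import *
to(.4445,.094,.0395)
s=grab("scene")
cv2.imwrite("pics/c3.png",cv2.resize(s["color"][180:310,290:430],(646,600),interpolation=cv2.INTER_CUBIC))
E
```

```text
t 37.975 pos [0.4451 0.0943 0.0387] w 0.0165 F [-0.5  0.   5.4] j [ 0.21  0.3  -0.38  0.88  0.    1.78]
D [-0.0003 -0.0006 -0.0008] twist [ 0.09 -0.03  0.08]
```

View pics/c3.png

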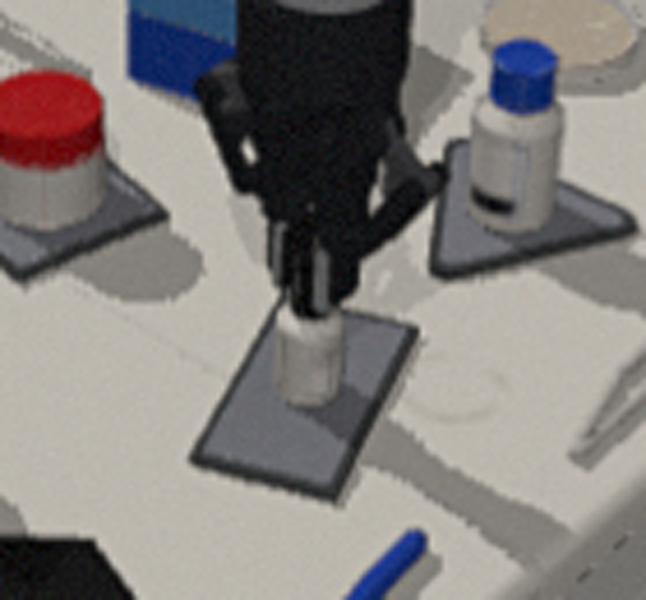

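send_rows:
  deltas:
    - {"grip":0.3,"translation":[0,0,0],"twist":[0,0,0]}
    - {"grip":0.5,"translation":[0,0,0],"twist":[0,0,0]}
    - {"grip":1,"translation":[0,0,0],"twist":[0,0,0]}
    - {"grip":1,"translation":[0,0,0],"twist":[0,0,0]}
    - {"grip":1,"translation":[0,0,0],"twist":[0,0,0]}

```text
clock: 38.65
eef_pos: [0.4451, 0.0943, 0.0387]
tool_rot: [0.707, 0.708, 0.001, 0.0]
ft_force: [-0.8, 0.1, 0.3]
grip_width: 0.0856
```

send_rows:
  deltas:
    - {"grip":1,"translation":[0,0,-0.01],"twist":[0,0,0]}
    - {"grip":1,"translation":[0,0,-0.05],"twist":[0,0,0]}
    - {"grip":1,"translation":[0,0,-0.1],"twist":[0,0,0]}
    - {"grip":1,"translation":[0,0,-0.15],"twist":[0,0,0]}
    - {"grip":1,"translation":[-0.03,-0.01,-0.19],"twist":[0,0,0]}

```text
clock: 39.28
eef_pos: [0.4358, 0.065, 0.2316]
tool_rot: [0.706, 0.709, 0.002, 0.001]
ft_force: [0.6, 0.1, -0.1]
grip_width: 0.0859
```

send_rows:
  deltas:
    - {"grip":1,"translation":[-0.05,-0.01,0],"twist":[0,0,0]}
    - {"grip":1,"translation":[-0.1,-0.02,0],"twist":[0,0,0]}
    - {"grip":1,"translation":[-0.15,-0.03,0],"twist":[0,0,0]}
    - {"grip":1,"translation":[-0.2,-0.04,0],"twist":[0,0,0]}
    - {"grip":1,"translation":[-0.25,-0.05,0],"twist":[0,0,0]}

```text
clock: 39.9
eef_pos: [0.3865, -0.1868, 0.232]
tool_rot: [0.706, 0.709, 0.002, 0.002]
ft_force: [0.5, -0.1, -0.9]
grip_width: 0.0853
```

send_rows:
  deltas:
    - {"grip":1,"translation":[-0.05,-0.02,0],"twist":[0,0,0]}
    - {"grip":1,"translation":[-0.1,-0.04,0],"twist":[0,0,0]}
    - {"grip":1,"translation":[-0.15,-0.06,0],"twist":[0,0,0]}
    - {"grip":1,"translation":[-0.19,-0.08,0],"twist":[0,0,0]}
    - {"grip":1,"translation":[-0.19,-0.08,0],"twist":[0,0,0]}

```text
clock: 40.52
eef_pos: [0.3059, -0.3795, 0.2317]
tool_rot: [0.707, 0.707, 0.002, 0.002]
ft_force: [-0.8, 1.5, 0.5]
grip_width: 0.0854
```

```bash
python3 - <<'E'
from h import *
c=grab("top");s=grab("scene")
to(.3,-.3,.2)
k=c["color"][165:325,220:460]; cv2.imwrite("pics/topd.png",cv2.resize(k,None,fx=3.33,fy=3.33,interpolation=cv2.INTER_CUBIC))
k=s["color"][160:340,210:450]; cv2.imwrite("pics/scd.png",cv2.resize(k,None,fx=3.3,fy=3.3,interpolation=cv2.INTER_CUBIC))
E
```

```text
t 40.625 pos [ 0.307  -0.3771  0.2317] w 0.0851 F [ 0.3 -0.2 -0.5] j [-0.89  0.2   0.02  1.39  0.01  0.68]
D [ 0.0771 -0.007   0.0317] twist [ 0.37 -0.06  0.19]
```

View pics/topd.png

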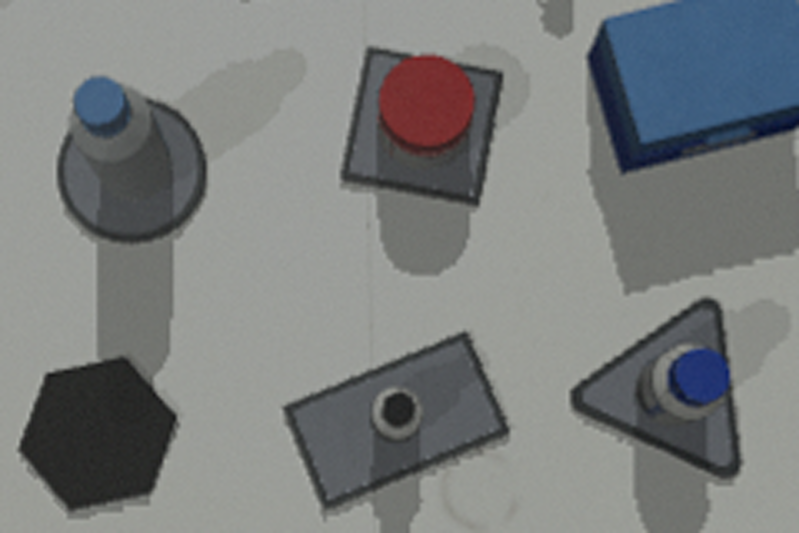

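View pics/scd.png

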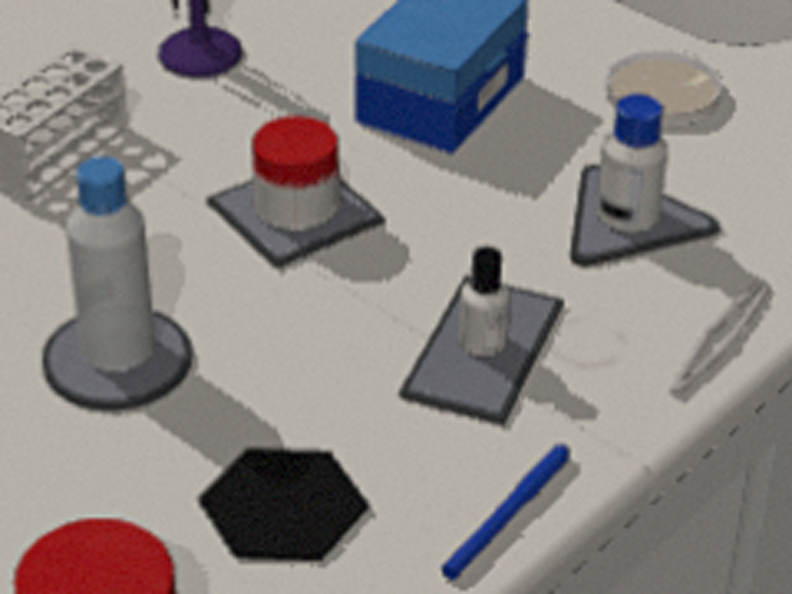

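```bash
python3 - <<'E'
from h import *
c=grab("top");s=grab("scene")
T=lambda p:(np.array(p,float)+.5)/3.33-.5+[220,165]
S=lambda p:(np.array(p,float)+.5)/3.3-.5+[210,160]
pl=dict(round=(.618,.264),square=(.643,.0697),tri=(.4619,-.0858),obl=(.4465,.092))
sc=np.array([-.0045,.0036])
for n,b,p,q,z in [("tall","round",(100,100),(102,171),154),("jar","square",(426,102),(295,143),66),("drop","obl",(399,410),(488,256),82),("med","tri",(699,376),(639,105),102)]:
    a=onz(c,T(p),z/1e3)[0,:2];d=onz(s,S(q),z/1e3)[0,:2]
    print(n,((a-pl[b])*1e3).round(1),((d-pl[b]-sc)*1e3).round(1))
E
```

```text
tall [ 2.  -2.8] [ 2.4 -4.2]
jar [-1.6  0.4] [-0.2  0.8]
drop [-0.7  0.9] [ 2.7 -0.5]
med [-1.7  3.7] [ 3.4 -1.8]
```

```bash
python3 - <<'E'
from h import *
s=grab("scene");c=grab("top")
def draw(cam,box,f,items,name):
    x0,y0,x1,y1=box
    im=cv2.resize(cam["color"][y0:y1,x0:x1],None,fx=f,fy=f,interpolation=cv2.INTER_CUBIC)
    t=np.linspace(0,2*np.pi,60)
    for (x,y,z,r,col) in items:
        p=proj(cam,np.c_[x+r*np.cos(t),y+r*np.sin(t),0*t+z])
        cv2.polylines(im,[np.int32(((p-[x0,y0]+.5)*f-.5)*8)],True,col,1,cv2.LINE_AA,3)
    cv2.imwrite("pics/"+name,im);return im
G=(0,255,0);Y=(0,255,255)
for nm,cam,off,box in(("e1",s,(-.0045,.0036),(215,195,275,290)),("e2",c,(0,0),(230,175,290,245))):
    x,y=.618+off[0],.264+off[1]
    draw(cam,box,6,[(x,y,.006,.05,G),(x,y,.006,.025,Y),(x,y,.118,.025,Y),(x,y,.154,.015,Y)],nm+".png")
a=cv2.imread("pics/e1.png");b=cv2.imread("pics/e2.png");h=max(a.shape[0],b.shape[0])
pad=lambda i:cv2.copyMakeBorder(i,0,h-i.shape[0],0,0,cv2.BORDER_CONSTANT)
cv2.imwrite("pics/e3.png",np.hstack([pad(a),pad(b)]))
E
```

```text
(no output)
```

View pics/e3.png

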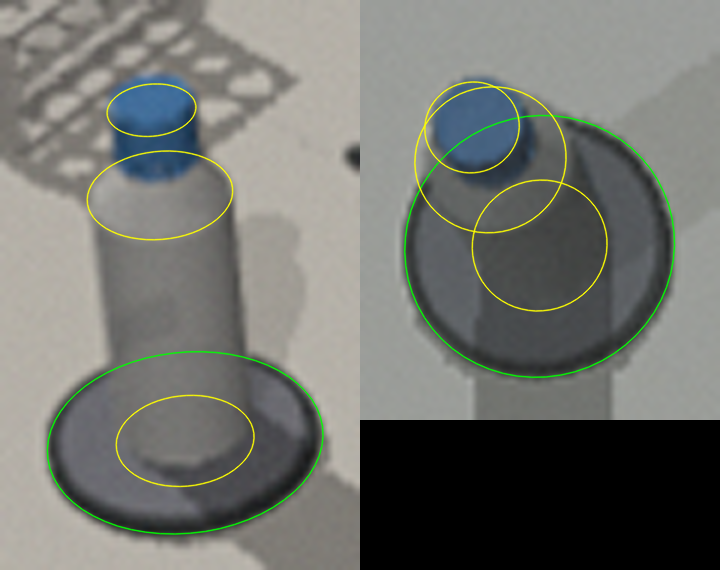

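```bash
python3 - <<'E'
from h import *
s=grab("scene");c=grab("top")
t=np.linspace(0,2*np.pi,60);Y=(0,255,255)
it=[("jar",.643,.0697,[(.006,.031),(.066,.031)]),("med",.4619,-.0858,[(.006,.023),(.068,.023),(.102,.016)]),("drop",.4465,.092,[(.006,.016),(.082,.01)])]
ims=[]
for n,x,y,L in it:
  col=[]
  for cam,off in((s,(-.0045,.0036)),(c,(0,0))):
    m=proj(cam,[x+off[0],y+off[1],.03])[0].astype(int)-[26,26]
    im=cv2.resize(cam["color"][m[1]:m[1]+52,m[0]:m[0]+52],None,fx=5,fy=5,interpolation=cv2.INTER_CUBIC)
    for z,r in L:
        p=proj(cam,np.c_[x+off[0]+r*np.cos(t),y+off[1]+r*np.sin(t),0*t+z])
        cv2.polylines(im,[np.int32(((p-m+.5)*5-.5)*8)],True,Y,1,cv2.LINE_AA,3)
    col.append(im)
  ims.append(np.vstack(col))
cv2.imwrite("pics/e4.png",np.hstack(ims))
E
```

```text
(no output)
```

View pics/e4.png

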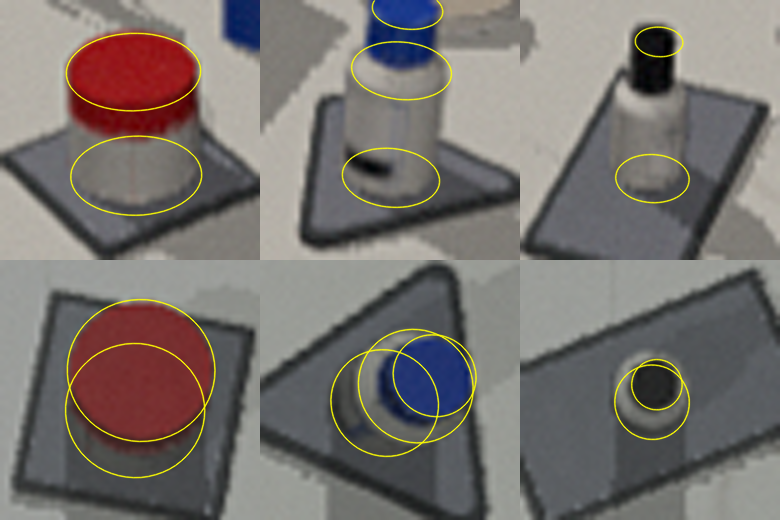

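The overlays show each bottle upright on its own plate. The tall bottle is about 4 mm off centre and the others are within about 1–4 mm, with the two cameras disagreeing by a few mm. The tip box corners are at the same pixels as at the start. I'm handing in.

```bash
python3 -c "
from workcell import bot
print(bot.job_done())"
```

```text
the job is handed in; nothing more can be done
None
```

All four reagents stand upright on their own plates, and I handed the job in at about 41 s on the robot's clock. I moved medium bottle → mat, tall bottle → round plate, medium → triangular plate, then dropper bottle → mat, wide jar → square plate, dropper → oblong plate.

- **Centring:** The last pictures put the tall bottle about 4 mm off the centre of its plate. The jar, dropper and medium bottle came out within about 1–4 mm. I left the tall bottle's offset as it was, since the plate is 100 mm across.
- **Camera disagreement:** The two cameras gave positions 4–6 mm apart, so I used averages. For the medium bottle they point in opposite directions, so its exact offset is uncertain.
- **Base check:** The side camera shows the tall bottle's base up to about 10 mm off. I put that down to a rounded bottom edge, because the cap readings from both cameras say about 4 mm, but I did not confirm it.
- **Fingertips:** In the pictures the fingertips sat about 25–35 mm higher than the reported TCP. I chose the grasp heights from the pictures instead, and every grip held.
- **Other checks:** Nothing fell and the tip box did not move in the pictures. The highest force I read was about 11 N. The gripper was clear of everything at the end.

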